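# Knock a votive candle out of its mould

## Task

A finished votive candle is stuck in its metal mould: stand the mould on the bare floor of the knockout stand and slide it in under the two lips, pressing it gently but firmly home against the V-shaped stop. Then press the lever paddle down with a feeling hand, until the lever sits firmly on its stop but without forcing it, so that the knockout rod rises through the hole in the mould and frees the candle. Lift the candle out and stand it upright on the middle of the round wooden board, leaving the mould home in the stand and the other goods where they are.

Things in the scene. Friction and masses are not known exactly. Their poses are not given: they have to be found in the camera images.
- knock_stand: Knockout stand with a level aluminium nest plate, 156 x 108 mm, fixed. Origin at table height on the knockout rod's axis; z up; x is the direction in which a mould is slid in (open end at -x, V-stop at +x); y points to the lever. The nest floor is 88 mm above the origin, from x = -106 to 50 mm. Set a mould down with its axis at x = -75 mm, y = 0, then slide it along +x until home over the rod.
- lips (a point): Point on the rod's axis at nest floor height, between two steel rails with inward lips, at stand x = -30 to 16 mm. The rails are 78 mm apart, the lips 62 mm; the lips' underside is 10 mm, their top 15 mm above the floor: an 8 mm mould flange slides below them and cannot lift. 10 mm high lead-in walls splay out before the rails from x = -65 mm.
- nest_stop: Polished brass V-stop, 12 mm high, at the back of the nest: two faces at 45 degrees either side of the stand's x axis, each 36 mm from the rod's axis. A mould is home, its hole over the rod, when its round flange touches both faces (touching only one it feels a sideways push); a push of 5 to 12 N is firm, 30 N is too hard. Origin and axes are those of the stand.
- knock_rod: Brass knockout rod, 10 mm thick, upright in a hole of the nest floor. Origin at the centre of its tip, 1 to 3 mm below the floor at the start. The lever raises it by 32 to 38 mm, 0.57 mm per mm of the paddle's way, through the 14 mm hole of a mould that is home and against the candle's underside; under a mould that is not home it jams.
- lever: Steel lever that drives the rod. Origin on its pivot, which runs along the stand's x at stand y = 55 mm, z = 46 mm. At rest it slopes up to the paddle by about 0.35 rad; pressed down it slopes the other way by 0.25 to 0.35 rad and then meets the brass tip of a stop screw below it, which is set differently each time and is not measured: feel for it. It stays where it is left.
- paddle (a point): Centre of the top of the black paddle, 44 x 36 x 10 mm, at the lever's outer end beside the stand (+y), 100 mm from the pivot. It goes from about 87 mm above the table down to somewhere between 28 and 18 mm, moving sideways only 10 mm. Pushing it takes 4 to 8 N while the candle is stuck (about 20 to 46 mm down), else under 3 N, and more only on the stop: 8 to 15 N there is firm, 30 N forces it.
- mould_mid (a point): Aluminium mould, candle inside, 0.42 kg together: upright cup of 54 mm outer diameter and 62 mm height on a round flange of 72 mm diameter and 8 mm thickness with a 14 mm hole in its middle. The point is on its axis, 31 mm above its underside. Grip the cup with the fingertips at least 22 mm above its underside, to clear the stand's lips.
- candle_mid (a point): Cream votive candle, 50 mm tall, 38 (bottom) to 42 mm (top) in diameter, 0.07 kg, short wick. The point is its centre, 25 mm below its top. At first its top is 4 mm below the mould's rim; 6 to 11 N hold it over its first 12 mm, then it is loose. Knocked out it rests on the rod, its top 17 to 23 mm above the rim.
- board_top (a point): Round board of light wood with a dark edge, 112 mm diameter, 14 mm thick, fixed. The point is the centre of its top face.
- tester: Open tester candle in a glass, 67 x 67 x 74 mm, a bystander; origin at the centre of its underside.
- jar: Candle jar with a pale lid, 69 x 69 x 82 mm, a bystander; origin at the centre of its underside.
- tin: Flat golden hinged tin, 61 x 88 x 22 mm, a bystander; origin at the centre of its underside.
There are look-alikes about, which are no part of the job. Leave any green or pink look-alike of the part that bears candle_mid alone.

How it is judged:
On the way, in this order (a step that is already met when the one before it is completed fails the run):
1. the mould is pressed home: its axis within 3 mm of the rod's and the V-stop carrying more than 3 N (contact force between anything else and nest_stop above 3 N and horizontal distance between mould_mid and knock_rod below 0.003 m and z of mould_mid in the frame of knock_stand below 0.123 m), for 0.2 s.
2. the candle is raised more than 20 mm in the mould, which is still home, and the fingers press the lever with more than 5 N, as they can then only on its stop (contact force between the fingers and lever above 5 N and z of candle_mid in the frame of mould_mid above 0.022 m and horizontal distance between candle_mid and mould_mid below 0.006 m and horizontal distance between mould_mid and knock_rod below 0.004 m), for 0.2 s.
At the end, for the whole second after the job is handed in: The candle stands upright and at rest on the board, its centre within 25 mm of the board's; the mould still stands in the stand with its axis within 6 mm of the rod's (horizontal distance between candle_mid and board_top below 0.025 m and z of candle_mid in the frame of board_top between 0.021 and 0.029 m and angle between candle_mid's own z axis and vertical below 0.1 rad and horizontal distance between mould_mid and knock_rod below 0.006 m and angle between mould_mid's own z axis and vertical below 0.06 rad and z of mould_mid in the frame of knock_stand below 0.124 m); the robot touches nothing.
It fails at once if the V-stop is hit or pressed with more than 30 N (contact force between anything else and nest_stop above 30 N).
It fails at once if the lever is forced: pressed by the fingers with more than 30 N (contact force between the fingers and lever above 30 N).
It fails at once if the knockout rod is jammed: more than 25 N on it (contact force between anything else and knock_rod above 25 N).
It fails at once if a bystander (tester, jar or tin) is moved more than 20 mm (distance of any of tester, jar, tin from where it was at the start of the episode above 0.02 m).
It also fails if it takes over 72 s, if anything falls off the work surface, if the arm or the gripper's body presses on something with over 40 N, if the wrist force passes 120 N, or if a joint passes its speed limit or range.

## Robot

A 6-joint arm with a two-finger parallel gripper is mounted at the origin on a cart in front of the work surface, level with it; the furniture and walls round the work are solid. World frame = base frame: x ahead of the robot, y to its left, z up, the work surface at z = 0. Lengths are in m, angles in rad, forces in N, time in s.
With the tool pointing down it reaches from about 0.35 to 0.975 m from the base axis. Payload 4.9 kg.
Tool frame: the origin (TCP) lies midway between the tips of the shut fingers; the grasp point (between the pads) lies manip.grip_depth behind it (manip.grip_depth is the distance from the TCP to the grasp point, in m); z points along the fingers, x is the direction in which the jaws open and shut, and the axes are right-handed (so a half turn about z gives the same grasp; the last joint's range is limited). The gripper opens to 85 mm and grips with 20 to 120 N. Pads are 22 mm wide; open, the fingers measure 114 mm over their backs; the gripper's body (76 mm by 85 mm) begins 54 mm behind the grasp point. The pads swing forward as they close: fully open they stand 13 mm farther back than shut.
Start: joints at [1.07, 0.053, 1.613, -0, 1.476, -0.119], TCP at [0.233, 0.58, 0.231] pointing down, gripper open.
Joint ranges: [-3.01, 3.01], [-1.01, 2.22], [0.06, 2.58], [-1.02, 4.17], [0.09, 2.62], [-3.14, 3.14]. Speed limits (rad/s): [2.57, 2.57, 3.14, 3.14, 3.14, 3.14].

## Interface

Orientations are given as a unit quaternion [w, x, y, z].
In Python, from plant import state, grab_frame, ticket, manip gives the robot as it stands.
- The arm moves only by the tool carry_out, never from a script. Its argument "moves" is a list that holds one entry, the list of rows, each a list of 7 numbers: the turn, a rotation vector about the tool's x, y, z each as a share of 5 degrees, from -1 to 1, then the shift along the tool's x, y, z each as a share of 0.04 m, from -1 to 1, then the gripper command: -1 is shut, 1 is fully open, values between are in proportion. A call has 1 to 8 rows; each row shifts and turns the commanded pose from where the row before left it, along the tool's axes as they then stand; what a row does not reach is not made up. A row lasts 1/12 s, in which the tool goes at most 41.7 mm and 7.16 degrees, less where a joint would pass 70% of its speed; a pose out of reach is approached as far as the arm can. A call with a number of a shift or a turn outside -1 to 1 is refused whole. A call with a gripper value outside its range is refused whole. The fingers move at their own pace and stop on an object; the grip force is fixed at half the most. Time passes only in rows, so rows that do not move let the fingers close. It gives the time, the measured TCP pose, the force and the opening at its end, in the units of the state.
- state(): the state, without advancing time (a new reading comes with each control period).
- grab_frame(name): name is "side" or "top" or "wrist"; returns a dict with "frame" (480x640x3 uint8, red, green, blue), "z_map" (480x640 float32, m along the optical axis (not along the pixel's ray), 0 where there is no reading), "K" (3x3 intrinsics, pixels), "world_from_camera" (4x4, takes a point from camera to world coordinates); the wrist camera has in their place "hand_eye" (4x4, takes a point from camera to tool coordinates, whose origin is the TCP and whose axes are the tool frame's). Camera axes: x right, y down, z forward; pixel columns grow to the right and rows downward; lengths in m; the calibration is good to about 2 mm. A picture is of the moment at which its call begins: read the wrist's pose just before it.
- ticket.job_done(): hands the job in, once; it reports no verdict.
The state is a dict: "time": time; "joint_pos": joint angles; "joint_vel": joint speeds; "joint_efforts": joint torques, N m; "tool_pos": TCP position; "tool_rot": TCP orientation; "contact_force": force on the tool from outside, world axes, zero at the start; "ft_torque": the same for the moment, N m; "gripper_width": opening from 0.0 (shut) to 1.0 (fully open).
Only numpy, scipy, OpenCV 4.12 (cv2) and the standard library are available. Lean on these libraries where they do the work, as an engineer would, in place of code of your own. Each camera call takes 0.05 s, during which the arm holds its last target.

## Working session

There is one attempt and no reset: what is moved stays moved. The work goes in short steps, Python scripts to look and compute and a tool call to move; the robot and the scene stay as the last step left them, time stands still between calls to the robot, and variables do not carry over. Pictures are saved under pics/ and viewed, and the job is handed in when it is done.

Besides the shell and the picture viewer there is one more tool, called by a JSON object that holds its "api" and its "payload". carry_out: Moves the arm, as the interface text tells. Shift numbers are shares of 0.04 m and turn numbers shares of 5 degrees, none past 1 either way. Its arguments: {"type":"object","properties":{"moves":{"type":"array"}},"required":["moves"]}

```bash
mkdir -p pics; ls
cat > h.py <<'E'
from plant import state, grab_frame, ticket, manip
import numpy as np, cv2
from scipy.spatial.transform import Rotation as R
def pose():
    s=state(); q=s["tool_rot"]; T=np.eye(4)
    T[:3,:3]=R.from_quat([q[1],q[2],q[3],q[0]]).as_matrix(); T[:3,3]=s["tool_pos"]; return T
def shot(name,fn):
    T=pose(); f=grab_frame(name)
    W=T@f["hand_eye"] if name=="wrist" else f["world_from_camera"]
    cv2.imwrite(f"pics/{fn}.png",cv2.cvtColor(f["frame"],cv2.COLOR_RGB2BGR))
    np.savez(f"{fn}.npz",frame=f["frame"],z=f["z_map"],K=f["K"],W=np.array(W))
def load(fn):
    return np.load(f"{fn}.npz")
def pw(d,u,v,z=None):
    K=d["K"]
    if z is None: z=d["z"][int(v),int(u)]
    return (d["W"]@np.array([(u-K[0,2])*z/K[0,0],(v-K[1,2])*z/K[1,1],z,1]))[:3]
def onplane(d,u,v,h):
    K=d["K"]; r=d["W"][:3,:3]@np.array([(u-K[0,2])/K[0,0],(v-K[1,2])/K[1,1],1]); o=d["W"][:3,3]
    return o+r*(h-o[2])/r[2]
def cloud(d):
    K=d["K"]; v,u=np.mgrid[:480,:640]; z=d["z"]
    P=np.stack([(u-K[0,2])*z/K[0,0],(v-K[1,2])*z/K[1,1],z],-1)@d["W"][:3,:3].T+d["W"][:3,3]
    P[z==0]=np.nan; return P
def to_moves(dp,n=1):
    "world delta -> tool shares"
    return np.round(pose()[:3,:3].T@np.array(dp)/0.04/n,3)
E
python3 - <<'E'
from h import *
print(state()); print(manip, getattr(manip,'grip_depth',None))
for n in ("side","top","wrist"): shot(n,n+"0")
for n in ("side","top"):
    d=load(n+"0"); print(d["K"],d["W"])
E
```

```text
pics
{'time': 0.0, 'joint_pos': array([ 1.07001867e+00,  5.33543825e-02,  1.61425128e+00, -2.14945875e-05,
        1.47598436e+00, -1.19005881e-01]), 'joint_vel': array([ 0.00076721,  0.00080638,  0.00128669,  0.00010631,  0.0008296 ,
       -0.00038622]), 'joint_efforts': array([ 2.00478303e-04, -3.93701041e+01, -3.70169771e+01, -8.04427441e-05,
        7.37283641e-03, -4.66688405e-06]), 'tool_pos': array([0.23257131, 0.57946933, 0.23009006]), 'tool_rot': array([ 4.66697674e-04,  8.28420784e-01,  5.60105354e-01, -8.82994016e-04]), 'contact_force': array([ 0.81277082, -0.81913254,  0.02427841]), 'ft_torque': array([ 0.00256901,  0.03228559, -0.00978436]), 'gripper_width': 0.9981851501790412}
<Robot object at 0x7f93f09fba10> 0.0187
[[595.31495818   0.         317.83818337]
 [  0.         595.31495818 241.05064468]
 [  0.           0.           1.        ]] [[-0.95180945 -0.18121382  0.24742741  0.23058185]
 [-0.30640416  0.59669629 -0.74166706  0.73016988]
 [-0.01323869 -0.7817385  -0.62346584  0.93118248]
 [ 0.          0.          0.          1.        ]]
[[621.75953751   0.         320.79781352]
 [  0.         621.75953751 238.78698487]
 [  0.           0.           1.        ]] [[-0.02685073 -0.98088181  0.19274312  0.32238699]
 [-0.99958934  0.02827616  0.004648   -0.28938957]
 [-0.01000918 -0.19253917 -0.98123824  1.32801845]
 [ 0.          0.          0.          1.        ]]
```

View pics/side0.png

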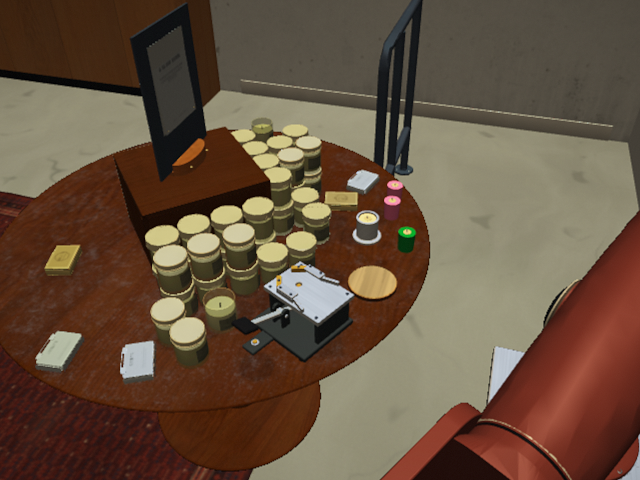

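View pics/top0.png

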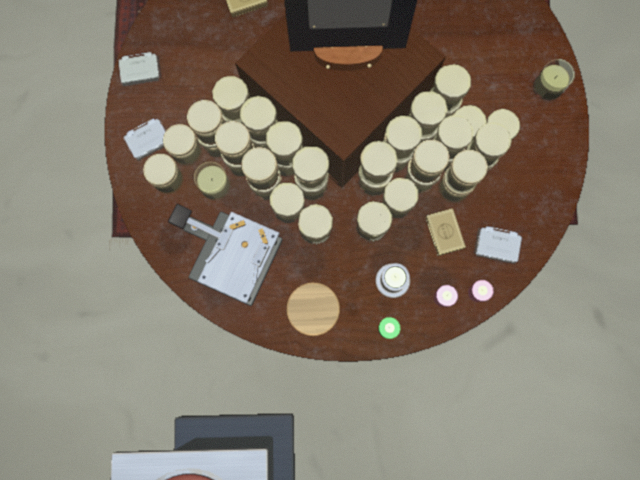

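View pics/wrist0.png

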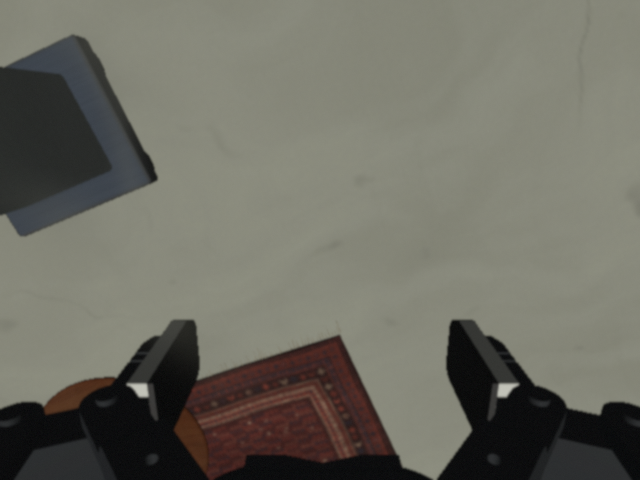

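The mould with the cream candle shows at about (393,280) in top and (367,227) in side. The look-alikes are the green one at top (389,328) and two pink ones at top (447,295) and (482,290). The knockout stand is at top (240,256) with its paddle at (180,216), and the round board is at (313,309). I'll check these in enlarged crops.

Run:
```python
from h import *
a=cv2.imread("pics/top0.png")
cv2.imwrite("pics/c1.png",cv2.resize(a[180:330,150:350],None,fx=4,fy=4,interpolation=cv2.INTER_CUBIC))
cv2.imwrite("pics/c2.png",cv2.resize(a[240:350,340:500],None,fx=5,fy=5,interpolation=cv2.INTER_CUBIC))
b=cv2.imread("pics/side0.png")
cv2.imwrite("pics/c3.png",cv2.resize(b[160:360,220:420],None,fx=3,fy=3,interpolation=cv2.INTER_CUBIC))
```

```text
(no output)
```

View pics/c1.png

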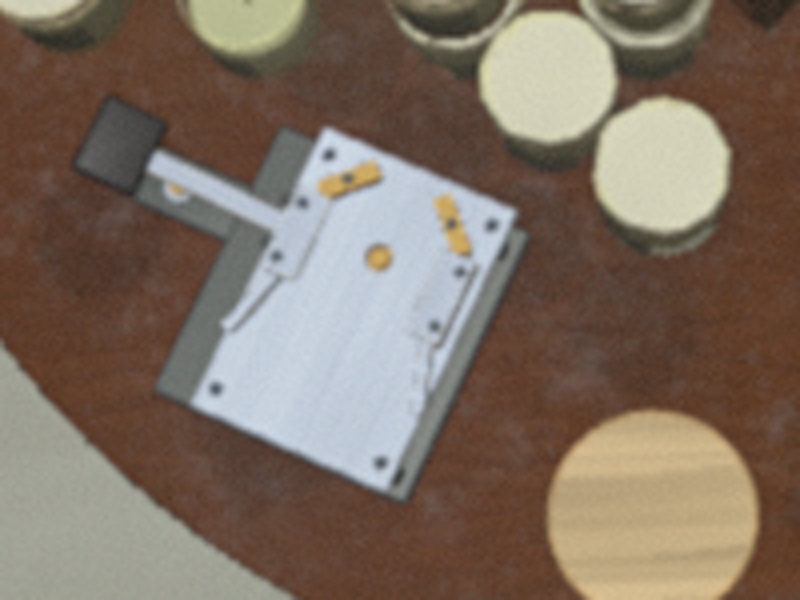

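View pics/c2.png

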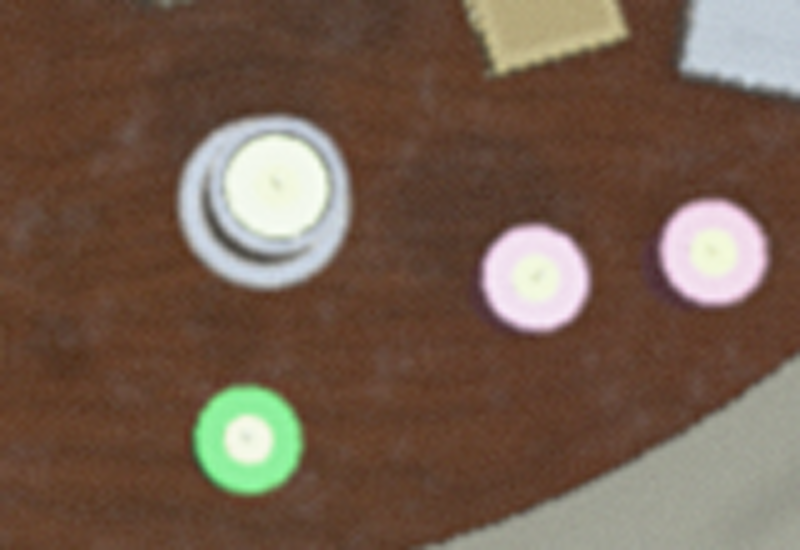

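View pics/c3.png

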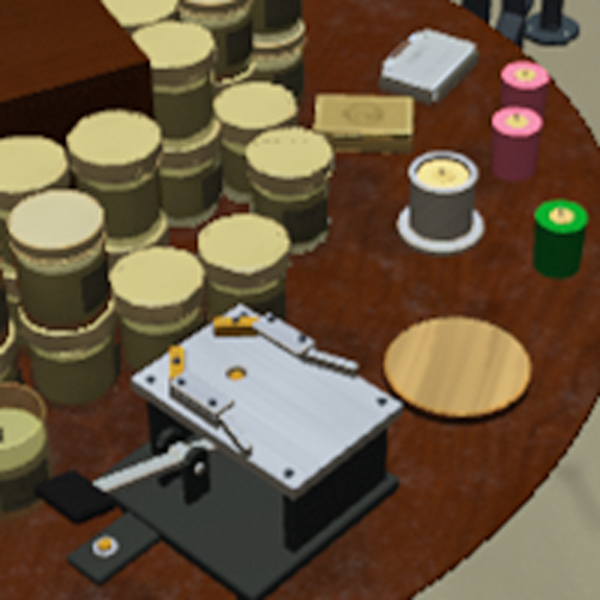

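The crops confirm it: a cream candle in a grey metal cup on a round flange, at top (393,280). The green and pink candles are bare, so they aren't the one meant. Next I'll measure positions.

Run:
```python
from h import *
for n in ("top0","side0"):
    d=load(n); P=cloud(d); Z=P[...,2]; f=d["frame"].astype(int)
    hsv=cv2.cvtColor(d["frame"],cv2.COLOR_RGB2HSV)
    print(n)
    print("table z", np.nanmedian(Z[300:330,250:280]) if n=="top0" else '')
    # plate
    m=(abs(Z-0.088)<0.006)
    u0,u1,v0,v1=(190,285,205,310) if n=="top0" else (255,360,255,345)
    box=np.zeros_like(m); box[v0:v1,u0:u1]=1; m&=box
    m=m&(hsv[...,1]<60)
    k,l,st,c=cv2.connectedComponentsWithStats(m.astype(np.uint8)); i=1+np.argmax(st[1:,4]); m=l==i
    pts=P[m]; print("plate z",np.median(pts[:,2]), len(pts))
    xy=np.array([onplane(d,u,v,0.088)[:2] for v,u in zip(*np.where(m))]).astype(np.float32)
    r=cv2.minAreaRect(xy*1000); print("rect",r, cv2.boxPoints(r))
    # mould
    u0,u1,v0,v1=(370,415,258,302) if n=="top0" else (350,384,205,247)
    sub=P[v0:v1,u0:u1].reshape(-1,3)
    s=sub[(sub[:,2]>0.05)&(sub[:,2]<0.08)]; print("top part",s.mean(0),s.min(0),s.max(0))
    s=sub[(sub[:,2]>0.015)]; print("above.015",s.min(0),s.max(0), (s.min(0)+s.max(0))/2)
    s=sub[(sub[:,2]>0.0045)&(sub[:,2]<0.015)]; print("flange",s.min(0),s.max(0),(s.min(0)+s.max(0))/2)
    # board
    u0,u1,v0,v1=(280,345,278,340) if n=="top0" else (340,402,260,302)
    sub=P[v0:v1,u0:u1].reshape(-1,3); s=sub[(abs(sub[:,2]-0.014)<0.005)]
    print("board",s.min(0),s.max(0),(s.min(0)+s.max(0))/2,np.median(s,0))
d=load("top0")
for nm,u,v,h in (("rod",244.5,244.5,0.087),("paddle",180,216,0.087)): print(nm,onplane(d,u,v,h),pw(d,u,v))
d=load("side0")
u,v=220+236/3,160+374/3; print("rod side",onplane(d,u,v,.087),pw(d,u,v))
```

```text
top0
table z 2.1044810181614082e-05
plate z 0.0878141526952001 3263
rect ((534.8716430664062, -115.48118591308594), (109.11344909667969, 156.16220092773438), 64.41744995117188) [[ 440.88712 -130.97311]
 [ 581.73975 -198.40567]
 [ 628.8562   -99.98926]
 [ 488.00354  -32.5567 ]]
top part [ 0.48846105 -0.4330226   0.05934117] [ 0.45974189 -0.46010626  0.05016871] [ 0.51601876 -0.40490131  0.06720524]
above.015 [ 0.45974189 -0.46010626  0.01608131] [ 0.51601876 -0.40490131  0.06720524] [ 0.48788033 -0.43250378  0.04164327]
flange [ 0.44252483 -0.4803543   0.00451133] [ 0.53664308 -0.38689018  0.01477356] [ 0.48958396 -0.43362224  0.00964245]
board [ 0.37590134 -0.31763663  0.00903128] [ 0.48814342 -0.20556607  0.01898464] [ 0.43202238 -0.26160135  0.01400796] [ 0.43183325 -0.2614325   0.01372914]
side0
table z 
plate z 0.08726051635377774 2350
rect ((533.5958862304688, -109.97994995117188), (114.66108703613281, 160.22921752929688), 64.68109893798828) [[ 436.6592   -127.5419  ]
 [ 581.4971   -196.06491 ]
 [ 630.5326    -92.418   ]
 [ 485.6947    -23.894989]]
top part [ 0.48836882 -0.42742461  0.0580233 ] [ 0.46042048 -0.45875896  0.05025687] [ 0.51651099 -0.39874444  0.06607444]
above.015 [ 0.46042048 -0.53261966  0.01507609] [ 0.55810234 -0.39829059  0.06607444] [ 0.50926141 -0.46545513  0.04057527]
flange [ 0.44393867 -0.53549433  0.00452126] [ 0.55922403 -0.39066434  0.01498341] [ 0.50158135 -0.46307933  0.00975234]
board [ 0.37580086 -0.31527698  0.0090187 ] [ 0.48810738 -0.19823233  0.0189702 ] [ 0.43195412 -0.25675466  0.01399445] [ 0.43160743 -0.25330904  0.01311323]
rod [ 0.55879636 -0.12813444  0.087     ] [ 0.55852794 -0.12831753  0.08840908]
paddle [0.62216251 0.00425346 0.087     ] [0.62301601 0.0050895  0.08346666]
rod side [ 0.55916817 -0.12365228  0.087     ] [ 0.56068204 -0.12758603  0.08311066]
```

{"api": "carry_out", "payload": {"moves": [[[0, 0, 0.74, -0.7, 0.72, 0, 1], [0, 0, 0, -0.7, 0.72, 0, 1], [0, 0, 0, -0.7, 0.72, 0, 1], [0, 0, 0, -0.7, 0.72, 0, 1], [0, 0, 0, -0.7, 0.72, 0, 1], [0, 0, 0, -0.7, 0.72, 0, 1], [0, 0, 0, -0.7, 0.72, 0, 1], [0, 0, 0, -0.7, 0.72, 0, 1]]]}}

```text
time: 0.82
tool_pos: [0.3463, 0.2776, 0.231]
tool_rot: [0.0, 0.846, 0.533, -0.0]
contact_force: [1.5, 0.4, -0.3]
gripper_width: 1.002
```

{"api": "carry_out", "payload": {"moves": [[[0, 0, 0, -0.7, 0.72, 0, 1], [0, 0, 0, -0.7, 0.72, 0, 1], [0, 0, 0, -0.7, 0.72, 0, 1], [0, 0, 0, -0.7, 0.72, 0, 1], [0, 0, 0, -0.7, 0.72, 0, 1], [0, 0, 0, -0.7, 0.72, 0, 1], [0, 0, 0, -0.7, 0.72, 0, 1], [0, 0, 0, -0.7, 0.72, 0, 1]]]}}

```text
time: 1.48
tool_pos: [0.4576, -0.0241, 0.2312]
tool_rot: [0.0, 0.846, 0.533, 0.0]
contact_force: [0.7, 0.7, -0.0]
gripper_width: 1.004
```

Run:
```python
from h import *
shot("wrist","w1"); d=load("w1"); print(pose(), d["K"]); print(np.linalg.inv(pose())@d["W"])
# objects taller than 0.02 near the paddle and stand (top cam)
D=load("top0"); P=cloud(D).reshape(-1,3); f=P[(P[:,2]>0.03)]
X=np.array([.902,-.432]); Y=np.array([.432,.902]); r=np.array([.5595,-.128])
q=(f[:,:2]-r); sx=q@X; sy=q@Y
for x0 in range(-160,200,20):
    print(x0,' '.join('%4d'%(1000*np.max(f[(sx>x0/1e3)&(sx<=x0/1e3+.02)&(sy>y0/1e3)&(sy<=y0/1e3+.02),2],initial=0)) for y0 in range(-180,260,20)))
```

```text
[[ 0.43738304  0.8992745   0.00120183  0.4592697 ]
 [ 0.89926559 -0.43737171 -0.00523211 -0.02997393]
 [-0.00417946  0.0033692  -0.99998559  0.2312018 ]
 [ 0.          0.          0.          1.        ]] [[428.51585129   0.         322.38130677]
 [  0.         428.51585129 242.03202601]
 [  0.           0.           1.        ]]
[[ 0.99997602  0.00374433  0.00582528  0.00183678]
 [-0.00531898  0.95396083  0.29988403 -0.08049881]
 [-0.00443423 -0.29990783  0.95395788 -0.14309622]
 [ 0.          0.          0.          1.        ]]
-160    0    0    0    0    0    0    0    0    0    0    0    0    0    0    0    0    0    0    0    0    0    0
-140    0    0    0    0    0    0    0    0    0    0    0    0    0    0    0    0    0    0    0    0    0    0
-120    0    0    0    0    0    0   96   91   93   92   94   94    0    0    0    0    0    0    0    0    0    0
-100    0    0    0    0    0    0   93   93   92   95   93   92    0    0    0    0    0    0    0    0    0    0
-80    0    0    0    0    0    0  101   94   93   94   96  102    0    0    0    0    0    0    0    0
[... 786 characters left out ...]
74   87   86   87
80    0   88   91   88   90   87   90   89   88    0    0    0    0   58   75   55   78   80    0   87   86   88
100    0   87   88   94   89   89   90   87   89  167  165  164    0   76   74   56   75   76    0   84   86   83
120    0    0   89   89   88   87   89   90  167  169  168  167  161   89   80   78   77    0   86   86   86   85
140    0    0    0    0  168  170  168   88  166  166  167  168  166  169  166  165   48  161   84   87   87   87
160    0    0    0    0  169  173  172  168  161  167  167  167  167  167  166  165  167  167  166  167   84   88
180    0    0    0    0  171  171  171  170  171  171  169  151  168  166  168  167  168  166  167  167   82    0
```

View pics/w1.png

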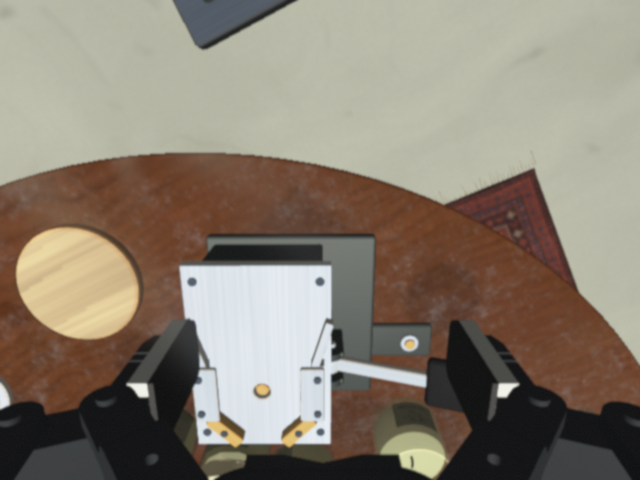

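Run:
```python
from h import *
d=load("w1"); 
for n,u,v,h in (("rod",262,391,.086),("TLcorner",180.5,265,.088),("TR",331,264.5,.088),("BR",331,444,.088),("BL",198,445,.088),("screwTR",319.5,282,.088),("screwTL",192,282,.088),("screwBL",207.5,433,.088),("screwBR",320,433,.088)):
    print(n,onplane(d,u,v,h).round(4),pw(d,u,v).round(4))
P=cloud(d)[225:342,10:145].reshape(-1,3); s=P[abs(P[:,2]-.014)<.006]; print("board",(s.min(0)+s.max(0))/2,s.max(0)-s.min(0))
print(pose()[:3,3])
```

```text
rod [ 0.5612 -0.1287  0.086 ] [ 0.561  -0.1286  0.0863]
TLcorner [ 0.4413 -0.1302  0.088 ] [ 0.4577 -0.1723  0.0008]
TR [ 0.4874 -0.0334  0.088 ] [ 0.5122 -0.0436  0.017 ]
BR [ 0.6301 -0.1008  0.088 ] [ 0.7047 -0.1342  0.    ]
BL [ 0.5835 -0.2001  0.088 ] [ 6.441e-01 -2.643e-01 -4.000e-04]
screwTR [ 0.496  -0.0466  0.088 ] [ 0.4952 -0.0462  0.09  ]
screwTL [ 0.4561 -0.1296  0.088 ] [ 0.4556 -0.1286  0.0901]
screwBL [ 0.5764 -0.1869  0.088 ] [ 0.575  -0.1854  0.0902]
screwBR [ 0.6162 -0.1042  0.088 ] [ 0.6147 -0.1034  0.0898]
board [ 0.43231486 -0.26167572  0.01265838] [0.11358888 0.11363619 0.00923728]
[ 0.4592697  -0.02997393  0.2312018 ]
```

{"api": "carry_out", "payload": {"moves": [[[0, 0, 0, -0.89, 0.45, 0, 1], [0, 0, 0, -0.89, 0.45, 0, 1], [0, 0, 0, -0.89, 0.45, 0, 1], [0, 0, 0, -0.89, 0.45, 0, 1], [0, 0, 0, -0.89, 0.45, 0, 1], [0, 0, 0, -0.89, 0.45, 0, 1], [0, 0, 0, 0, 0, 0, 1], [0, 0, 0, 0, 0, 0, 1]]]}}

```text
time: 2.2
tool_pos: [0.4622, -0.2629, 0.2307]
tool_rot: [-0.001, 0.847, 0.532, -0.0]
contact_force: [-0.0, 0.6, -0.5]
gripper_width: 0.999
```

Run:
```python
from h import *
shot("wrist","w2"); print(pose().round(4))
```

```text
[[ 4.331e-01  9.014e-01 -9.000e-04  4.624e-01]
 [ 9.014e-01 -4.331e-01  1.200e-03 -2.616e-01]
 [ 7.000e-04 -1.400e-03 -1.000e+00  2.307e-01]
 [ 0.000e+00  0.000e+00  0.000e+00  1.000e+00]]
```

View pics/w2.png

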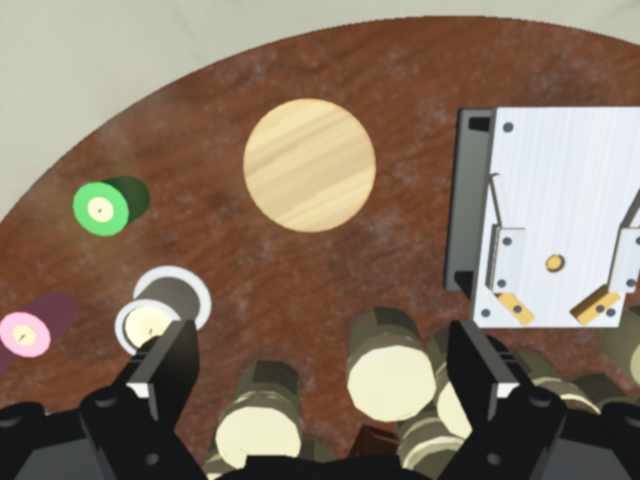

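{"api": "carry_out", "payload": {"moves": [[[0, 0, 0, -0.72, 0.49, 0, 1], [0, 0, 0, -0.72, 0.49, 0, 1], [0, 0, 0, -0.72, 0.49, 0, 1], [0, 0, 0, -0.72, 0.49, 0, 1], [0, 0, 0, -0.72, 0.49, 0, 1], [0, 0, 0, 0, 0, 0, 1], [0, 0, 0, 0, 0, 0, 1], [0, 0, 0, 0, 0, 0, 1]]]}}

```text
time: 2.92
tool_pos: [0.4894, -0.4319, 0.231]
tool_rot: [-0.001, 0.846, 0.534, 0.0]
contact_force: [0.8, 0.6, -0.2]
gripper_width: 0.999
```

Run:
```python
from h import *
d=load("w2"); print("rod",onplane(d,555,263,.086),pw(d,555,263))
P=cloud(d)[95:235,240:380].reshape(-1,3); s=P[abs(P[:,2]-.014)<.006]; print("board",(s.min(0)+s.max(0))/2,s.max(0)-s.min(0))
shot("wrist","w3"); print(pose().round(4))
d=load("w3"); P=cloud(d).reshape(-1,3)
P=P[np.hypot(P[:,0]-.488,P[:,1]+.433)<.045]
s=P[(P[:,2]>0.0555)&(P[:,2]<.068)]; print("rim",(s.min(0)+s.max(0))/2,s.max(0)-s.min(0),s.mean(0),len(s))
s=P[(P[:,2]>0.004)&(P[:,2]<.012)]; print("flange",(s.min(0)+s.max(0))/2,s.max(0)-s.min(0))
```

```text
rod [ 0.56090153 -0.1276238   0.086     ] [ 0.56007936 -0.12812872  0.08740343]
board [ 0.43235665 -0.26243198  0.01348826] [0.11303059 0.11301162 0.00772673]
[[ 4.301e-01  9.028e-01 -1.000e-04  4.894e-01]
 [ 9.028e-01 -4.301e-01  7.000e-04 -4.317e-01]
 [ 6.000e-04 -4.000e-04 -1.000e+00  2.313e-01]
 [ 0.000e+00  0.000e+00  0.000e+00  1.000e+00]]
rim [ 0.48860275 -0.43428807  0.06146005] [0.05645934 0.05649634 0.01190005] [ 0.48839535 -0.43409095  0.05995206] 4194
flange [ 0.48400444 -0.4340415   0.00797803] [0.06274926 0.07121524 0.00770986]
```

View pics/w3.png

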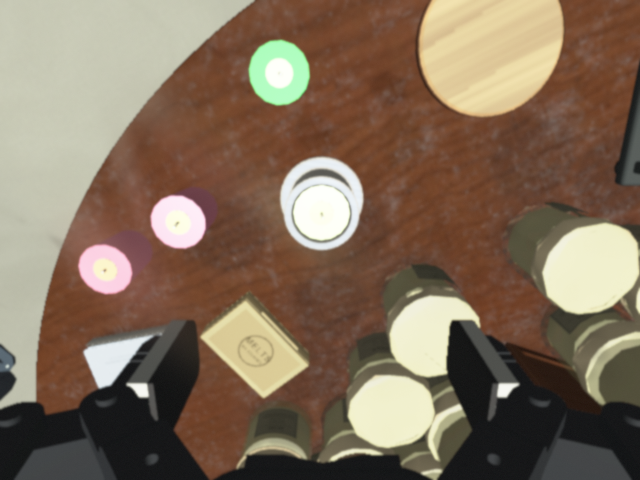

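{"api": "carry_out", "payload": {"moves": [[[0, 0, 0, -0.06, 0, 0.9, 1], [0, 0, 0, 0, 0, 0.9, 1], [0, 0, 0, 0, 0, 0.9, 1], [0, 0, 0, 0, 0, 0.9, 1], [0, 0, 0, 0, 0, 0.9, 1], [0, 0, 0, 0, 0, 0.58, 1], [0, 0, 0, 0, 0, 0, 1], [0, 0, 0, 0, 0, 0, 1]]]}}

```text
time: 3.63
tool_pos: [0.4875, -0.4335, 0.0272]
tool_rot: [-0.001, 0.846, 0.534, -0.0]
contact_force: [-0.1, -0.8, 0.9]
gripper_width: 1.0
```

{"api": "carry_out", "payload": {"moves": [[[0, 0, 0, 0, 0, 0, -1], [0, 0, 0, 0, 0, 0, -1], [0, 0, 0, 0, 0, 0, -1], [0, 0, 0, 0, 0, 0, -1], [0, 0, 0, 0, 0, 0, -1], [0, 0, 0, 0, 0, 0, -1], [0, 0, 0, 0, 0, 0, -1], [0, 0, 0, 0, 0, 0, -1]]]}}

```text
time: 4.3
tool_pos: [0.49, -0.437, 0.0322]
tool_rot: [0.003, 0.846, 0.533, 0.001]
contact_force: [0.3, 2.1, 6.7]
gripper_width: 0.628
```

Run:
```python
from h import *
shot("wrist","w4"); print(pose().round(4),state()["gripper_width"],state()["contact_force"])
```

```text
[[ 0.4316  0.9021  0.0045  0.49  ]
 [ 0.9021 -0.4316 -0.0033 -0.437 ]
 [-0.001   0.0055 -1.      0.0322]
 [ 0.      0.      0.      1.    ]] 0.631556895530945 [0.8195599  2.8680411  5.70655758]
```

View pics/w4.png

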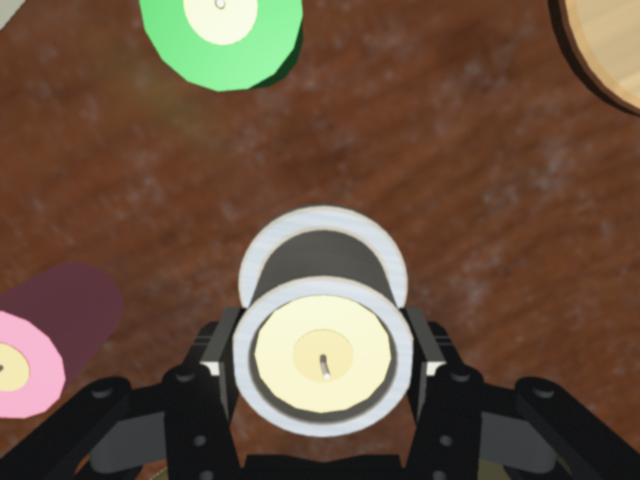

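Run:
```python
from h import *
d=load("w4"); T=pose()
for u,v in ((323,276),(323,437),(233,356),(413,356)):
    p=onplane(d,u,v,.062); print(p.round(4),(T[:3,:3].T@(p-T[:3,3])).round(4))
```

```text
[ 0.4613 -0.4249  0.062 ] [-0.0015 -0.0309 -0.0299]
[ 0.5121 -0.4492  0.062 ] [-0.0015  0.0253 -0.0296]
[ 0.4731 -0.4607  0.062 ] [-0.0287 -0.0048 -0.0298]
[ 0.4966 -0.4116  0.062 ] [ 0.0257 -0.0049 -0.0298]
```

{"api": "carry_out", "payload": {"moves": [[[0, 0, 0, 0, 0, -0.9, -1], [0, 0, 0, 0, 0, -0.9, -1], [0, 0, 0, 0, 0, -0.9, -1], [0, 0, 0, 0, 0, -0.9, -1], [0, 0, 0, 0, 0, -0.4, -1], [0, 0, 0, 0, 0, 0, -1], [0, 0, 0, 0, 0, 0, -1]]]}}

```text
time: 4.93
tool_pos: [0.4882, -0.4361, 0.1895]
tool_rot: [0.001, 0.846, 0.533, 0.0]
contact_force: [0.3, 0.2, -5.2]
gripper_width: 0.628
```

Run:
```python
from h import *
shot("side","s1"); shot("wrist","w5"); print(pose().round(4),state()["gripper_width"],state()["contact_force"],state()["ft_torque"])
a=cv2.imread("pics/side%s.png"%"0"); b=cv2.imread("pics/s1.png")[130:280,300:460]
cv2.imwrite("pics/s1c.png",cv2.resize(b,None,fx=4,fy=4,interpolation=cv2.INTER_CUBIC))
```

```text
[[ 0.4317  0.902  -0.003   0.4868]
 [ 0.902  -0.4317  0.0033 -0.4345]
 [ 0.0016 -0.0041 -1.      0.1853]
 [ 0.      0.      0.      1.    ]] 0.6316220578104768 [ 0.96616667 -0.162616   -5.65556189] [ 0.05812756  0.01862745 -0.00173386]
```

View pics/s1c.png

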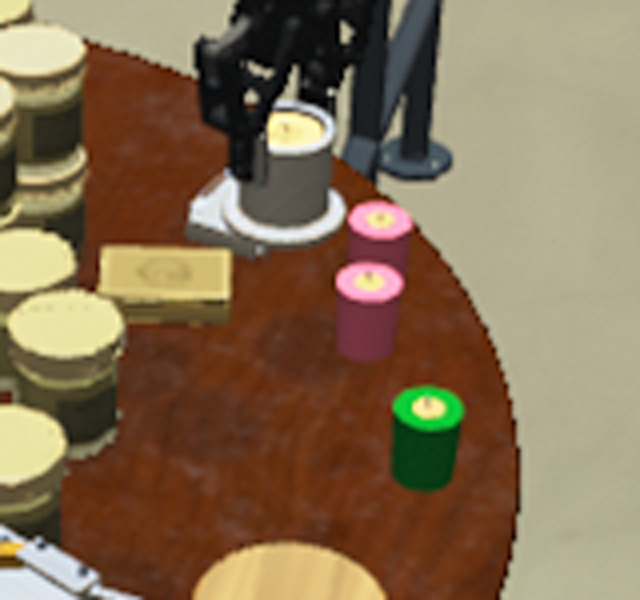

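{"api": "carry_out", "payload": {"moves": [[[0, 0, 0, 0.86, -0.39, 0, -1], [0, 0, 0, 0.86, -0.39, 0, -1], [0, 0, 0, 0.86, -0.39, 0, -1], [0, 0, 0, 0.86, -0.39, 0, -1], [0, 0, 0, 0.86, -0.39, 0, -1], [0, 0, 0, 0.86, -0.39, 0, -1], [0, 0, 0, 0.86, -0.39, 0, -1], [0, 0, 0, 0.86, -0.39, 0, -1]]]}}

```text
time: 5.7
tool_pos: [0.4922, -0.1313, 0.1848]
tool_rot: [-0.002, 0.846, 0.533, -0.001]
contact_force: [-0.2, -0.7, -4.1]
gripper_width: 0.633
```

{"api": "carry_out", "payload": {"moves": [[[0, 0, 0, 0.83, -0.4, 0, -1], [0, 0, 0, 0, 0, 0, -1], [0, 0, 0, 0, 0, 0, -1], [0, 0, 0, 0, 0, 0, -1], [0, 0, 0, 0, 0, 0, -1]]]}}

```text
time: 6.12
tool_pos: [0.4934, -0.0974, 0.1867]
tool_rot: [-0.001, 0.846, 0.533, -0.001]
contact_force: [0.5, 0.4, -3.3]
gripper_width: 0.628
```

Run:
```python
from h import *
shot("wrist","w6"); shot("side","s2"); T=pose(); print(T.round(4),state()["contact_force"])
p=np.array([.5605,-.128,.088])
print("rod in tool",T[:3,:3].T@(p-T[:3,3]))
b=cv2.imread("pics/s2.png")[180:360,200:400]
cv2.imwrite("pics/s2c.png",cv2.resize(b,None,fx=4,fy=4,interpolation=cv2.INTER_CUBIC)[:600])
```

```text
[[ 4.333e-01  9.012e-01 -1.200e-03  4.937e-01]
 [ 9.012e-01 -4.333e-01  3.000e-04 -9.780e-02]
 [-3.000e-04 -1.200e-03 -1.000e+00  1.874e-01]
 [ 0.000e+00  0.000e+00  0.000e+00  1.000e+00]] [ 0.07594256  0.20006307 -3.76564711]
rod in tool [0.00171025 0.07338122 0.09930721]
```

View pics/w6.png

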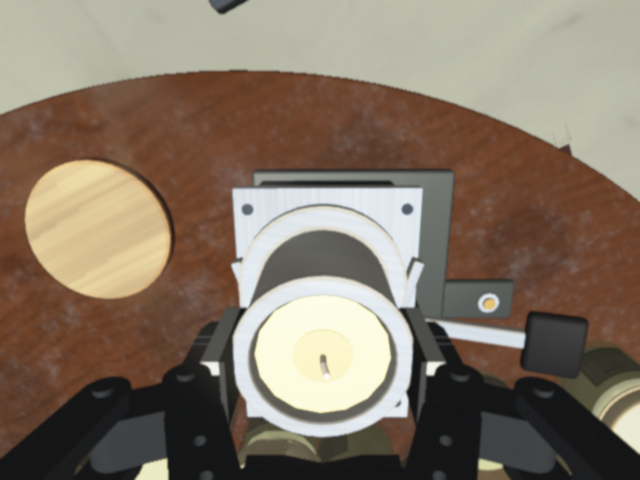

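View pics/s2c.png

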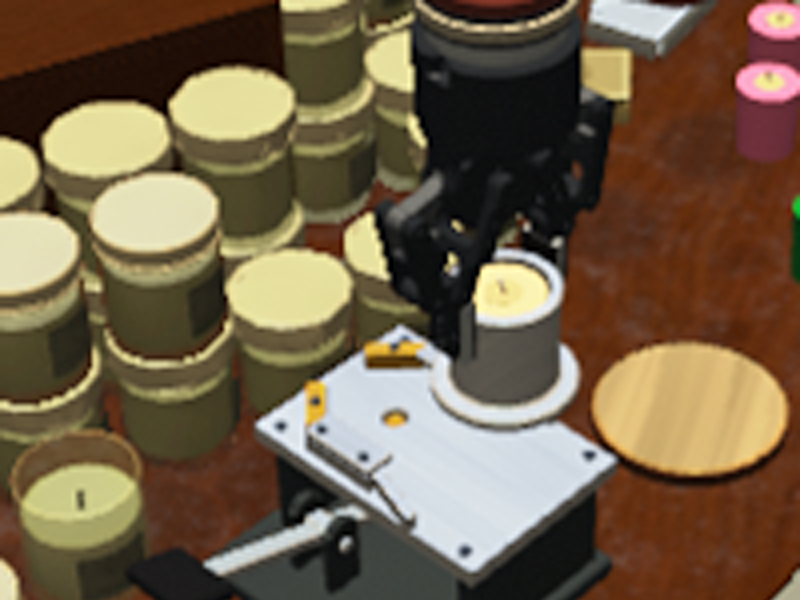

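{"api": "carry_out", "payload": {"moves": [[[0, 0, 0, 0.06, 0, 0.5, -1], [0, 0, 0, 0, 0, 0.5, -1], [0, 0, 0, 0, 0, 0.4, -1], [0, 0, 0, 0, 0, 0.1, -1], [0, 0, 0, 0, 0, 0.05, -1], [0, 0, 0, 0, 0, 0, -1], [0, 0, 0, 0, 0, 0, -1], [0, 0, 0, 0, 0, 0, -1]]]}}

```text
time: 6.88
tool_pos: [0.4961, -0.0951, 0.1277]
tool_rot: [0.001, 0.846, 0.533, 0.001]
contact_force: [0.1, -0.3, -4.6]
gripper_width: 0.635
```

Run:
```python
from h import *
shot("wrist","w7"); T=pose(); print(T.round(4),state()["contact_force"])
for n in ("w6","w7"):
    d=load(n); W=d["W"]
    print(n,[onplane(d,u,v,.088).round(4) for u,v in (((247,209),(407,209)) if n=="w6" else ())])
```

```text
[[ 4.318e-01  9.019e-01  2.400e-03  4.960e-01]
 [ 9.019e-01 -4.318e-01 -8.000e-04 -9.500e-02]
 [ 3.000e-04  2.500e-03 -1.000e+00  1.276e-01]
 [ 0.000e+00  0.000e+00  0.000e+00  1.000e+00]] [ 0.27963783  0.1817398  -3.80507084]
w6 [array([ 0.4554, -0.1293,  0.088 ]), array([ 0.4954, -0.0461,  0.088 ])]
w7 []
```

View pics/w7.png

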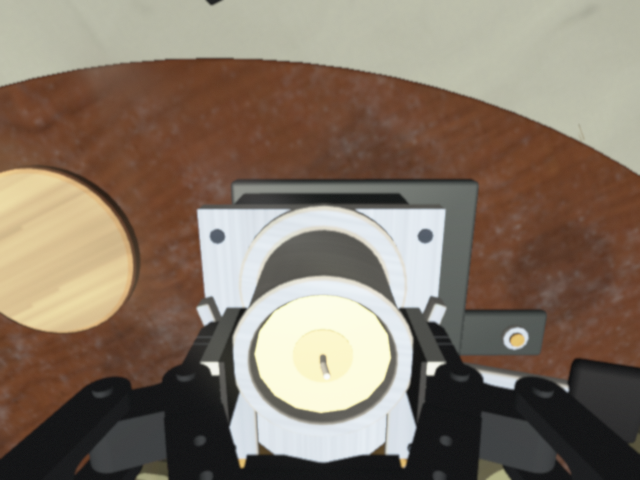

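{"api": "carry_out", "payload": {"moves": [[[0, 0, 0, 0, 0, 0.08, -1], [0, 0, 0, 0, 0, 0.05, -1], [0, 0, 0, 0, 0, 0.04, -1], [0, 0, 0, 0, 0, 0, -1], [0, 0, 0, 0, 0, 0, -1], [0, 0, 0, 0, 0, 0, -1]]]}}

```text
time: 7.43
tool_pos: [0.4953, -0.0946, 0.1203]
tool_rot: [0.0, 0.846, 0.533, 0.0]
contact_force: [-4.8, 1.5, 5.0]
gripper_width: 0.63
```

{"api": "carry_out", "payload": {"moves": [[[0, 0, 0, 0, 0, 0.04, -1], [0, 0, 0, 0, 0, 0, -1], [0, 0, 0, 0, 0, 0, -1]]]}}

```text
time: 7.68
tool_pos: [0.4958, -0.0948, 0.1202]
tool_rot: [0.001, 0.846, 0.533, 0.0]
contact_force: [-6.6, 2.4, 12.0]
gripper_width: 0.629
```

{"api": "carry_out", "payload": {"moves": [[[0, 0, 0, 0, 0, -0.07, -1], [0, 0, 0, 0, 0.3, 0, -1], [0, 0, 0, 0, 0.4, 0, -1], [0, 0, 0, 0, 0.4, 0, -1], [0, 0, 0, 0, 0.3, 0, -1], [0, 0, 0, 0, 0.1, 0, -1], [0, 0, 0, 0, 0, 0, -1], [0, 0, 0, 0, 0, 0, -1]]]}}

```text
time: 8.35
tool_pos: [0.5495, -0.1207, 0.1203]
tool_rot: [0.001, 0.846, 0.533, 0.0]
contact_force: [1.5, -0.2, -2.1]
gripper_width: 0.63
```

```bash
cat > st.py <<'E'
from h import *
T=pose(); s=state(); f=T[:3,:3].T@s["contact_force"]
p=np.array([.5605,-.128,.088]); print("t",round(s["time"],2),"tcp",T[:3,3].round(4),"F tool",f.round(2),"rod in tool",(T[:3,:3].T@(p-T[:3,3])).round(4),"w",round(s["gripper_width"],3), "torq",(T[:3,:3].T@s["ft_torque"]).round(2))
E
python3 st.py; python3 -c "
from h import *
shot('wrist','w8')"
```

```text
t 8.35 tcp [ 0.5495 -0.1207  0.1203] F tool [0.48 1.47 2.13] rod in tool [-0.0018  0.0131  0.0323] w 0.63 torq [-0.26 -0.03 -0.01]
```

View pics/w8.png

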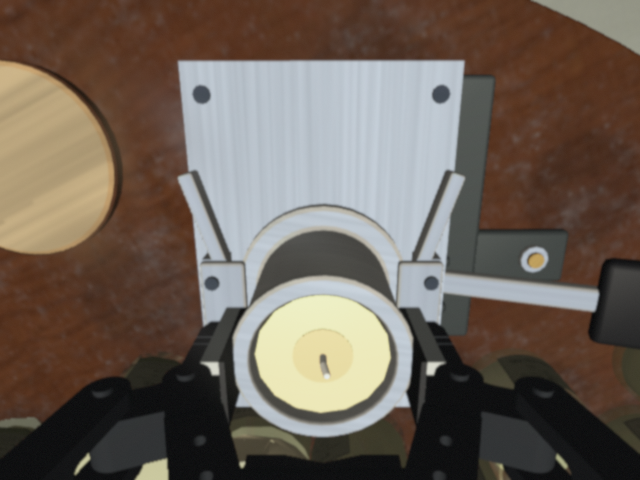

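{"api": "carry_out", "payload": {"moves": [[[0, 0, 0, 0, 0.1, 0, -1], [0, 0, 0, 0, 0.1, 0, -1], [0, 0, 0, 0, 0.04, 0, -1], [0, 0, 0, 0, 0, 0, -1], [0, 0, 0, 0, 0, 0, -1]]]}}

```text
time: 8.82
tool_pos: [0.5579, -0.1246, 0.1203]
tool_rot: [-0.0, 0.846, 0.533, 0.0]
contact_force: [-0.0, 0.3, -0.9]
gripper_width: 0.634
```

```bash
python3 st.py
```

```text
t 8.82 tcp [ 0.5579 -0.1246  0.1203] F tool [ 0.24 -0.14  0.92] rod in tool [-0.0019  0.0038  0.0323] w 0.634 torq [ 0.05  0.02 -0.01]
```

{"api": "carry_out", "payload": {"moves": [[[0, 0, 0, 0, 0.04, 0, -1], [0, 0, 0, 0, 0, 0, -1], [0, 0, 0, 0, 0, 0, -1]]]}}

```text
time: 9.07
tool_pos: [0.5593, -0.1253, 0.1204]
tool_rot: [-0.0, 0.846, 0.533, -0.0]
contact_force: [-1.3, 0.9, -0.9]
gripper_width: 0.631
```

```bash
python3 st.py
```

```text
t 9.07 tcp [ 0.5593 -0.1253  0.1204] F tool [ 0.25 -1.51  0.86] rod in tool [-0.0019  0.0023  0.0324] w 0.631 torq [0.14 0.03 0.01]
```

{"api": "carry_out", "payload": {"moves": [[[0, 0, 0, 0, 0.04, 0, -1], [0, 0, 0, 0, 0, 0, -1], [0, 0, 0, 0, 0, 0, -1]]]}}

```text
time: 9.32
tool_pos: [0.5609, -0.1261, 0.1204]
tool_rot: [0.0, 0.846, 0.533, 0.0]
contact_force: [0.1, 0.4, -2.6]
gripper_width: 0.628
```

{"api": "carry_out", "payload": {"moves": [[[0, 0, 0, 0, 0.04, 0, -1], [0, 0, 0, 0, 0, 0, -1], [0, 0, 0, 0, 0, 0, -1]]]}}

```text
time: 9.57
tool_pos: [0.5623, -0.1268, 0.1204]
tool_rot: [0.0, 0.846, 0.533, 0.0]
contact_force: [0.5, -0.4, -2.8]
gripper_width: 0.626
```

{"api": "carry_out", "payload": {"moves": [[[0, 0, 0, 0, 0.04, 0, -1], [0, 0, 0, 0, 0, 0, -1], [0, 0, 0, 0, 0, 0, -1]]]}}

```text
time: 9.82
tool_pos: [0.5633, -0.1274, 0.1205]
tool_rot: [-0.0, 0.846, 0.533, -0.0]
contact_force: [-2.6, 0.7, -0.0]
gripper_width: 0.633
```

```bash
python3 st.py
```

```text
t 9.82 tcp [ 0.5633 -0.1274  0.1205] F tool [-0.52 -2.65  0.01] rod in tool [-0.0018 -0.0022  0.0325] w 0.633 torq [ 0.55 -0.14 -0.07]
```

{"api": "carry_out", "payload": {"moves": [[[0, 0, 0, 0, 0.025, 0, -1], [0, 0, 0, 0, 0, 0, -1], [0, 0, 0, 0, 0, 0, -1]]]}}

```text
time: 10.07
tool_pos: [0.5636, -0.1275, 0.1206]
tool_rot: [-0.001, 0.846, 0.533, -0.001]
contact_force: [-6.4, 1.8, 2.9]
gripper_width: 0.633
```

{"api": "carry_out", "payload": {"moves": [[[0, 0, 0, 0, 0.025, 0, -1], [0, 0, 0, 0, 0, 0, -1], [0, 0, 0, 0, 0, 0, -1]]]}}

```text
time: 10.32
tool_pos: [0.5639, -0.1277, 0.1207]
tool_rot: [-0.002, 0.846, 0.533, -0.002]
contact_force: [-9.1, 2.4, 4.7]
gripper_width: 0.632
```

```bash
python3 st.py
```

```text
t 10.32 tcp [ 0.5639 -0.1277  0.1207] F tool [-1.78 -9.29 -4.66] rod in tool [-0.0017 -0.0028  0.0327] w 0.632 torq [ 1.63 -0.37 -0.12]
```

{"api": "carry_out", "payload": {"moves": [[[0, 0, 0, -0.025, 0, 0, -1], [0, 0, 0, 0, 0, 0, -1], [0, 0, 0, 0, 0, 0, -1]]]}}

```text
time: 10.57
tool_pos: [0.5639, -0.1282, 0.1207]
tool_rot: [-0.002, 0.846, 0.533, -0.001]
contact_force: [-8.2, 3.5, 3.8]
gripper_width: 0.63
```

```bash
python3 st.py
```

```text
t 10.57 tcp [ 0.5639 -0.1282  0.1207] F tool [-0.35 -8.9  -3.74] rod in tool [-0.0013 -0.003   0.0327] w 0.63 torq [ 1.37  0.06 -0.1 ]
```

{"api": "carry_out", "payload": {"moves": [[[0, 0, 0, -0.02, 0.01, 0, -1], [0, 0, 0, 0, 0, 0, -1], [0, 0, 0, 0, 0, 0, -1]]]}}

```text
time: 10.82
tool_pos: [0.564, -0.1284, 0.1208]
tool_rot: [-0.002, 0.846, 0.533, -0.0]
contact_force: [-7.5, 6.0, 4.0]
gripper_width: 0.629
```

```bash
python3 st.py;  python3 -c "
from h import *
shot('wrist','w9')"
```

```text
t 10.82 tcp [ 0.564  -0.1284  0.1208] F tool [ 2.19 -9.4  -3.98] rod in tool [-0.0012 -0.0032  0.0328] w 0.629 torq [ 1.63  0.48 -0.08]
```

View pics/w9.png

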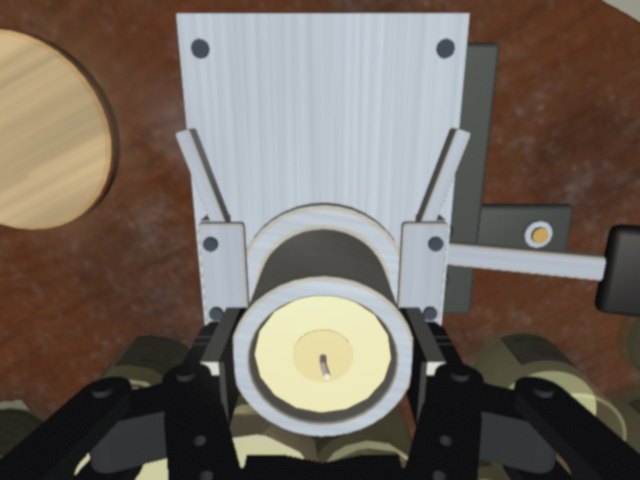

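{"api": "carry_out", "payload": {"moves": [[[0, 0, 0, 0.015, -0.03, -0.03, -1], [0, 0, 0, 0, 0, 0, -1], [0, 0, 0, 0, 0, 0, -1], [0, 0, 0, 0, 0, 0, -1]]]}}

```text
time: 11.2
tool_pos: [0.5638, -0.1283, 0.121]
tool_rot: [-0.001, 0.846, 0.533, -0.0]
contact_force: [-2.5, 5.0, -3.0]
gripper_width: 0.628
```

```bash
python3 st.py
```

```text
t 11.2 tcp [ 0.5638 -0.1283  0.121 ] F tool [ 3.4  -4.37  3.01] rod in tool [-0.0011 -0.0031  0.033 ] w 0.628 torq [ 0.61  0.48 -0.04]
```

{"api": "carry_out", "payload": {"moves": [[[0, 0, 0, 0.04, 0, 0, -1], [0, 0, 0, 0, 0, 0, -1], [0, 0, 0, 0, 0, 0, -1]]]}}

```text
time: 11.45
tool_pos: [0.564, -0.1281, 0.121]
tool_rot: [-0.0, 0.846, 0.533, -0.001]
contact_force: [-5.1, -0.3, -4.3]
gripper_width: 0.632
```

```bash
python3 st.py
```

```text
t 11.45 tcp [ 0.564  -0.1281  0.121 ] F tool [-2.48 -4.44  4.33] rod in tool [-0.0013 -0.0031  0.033 ] w 0.632 torq [ 0.84 -0.61  0.02]
```

{"api": "carry_out", "payload": {"moves": [[[0, 0, 0, -0.016, -0.005, 0, -1], [0, 0, 0, 0, 0, 0, -1], [0, 0, 0, 0, 0, 0, 0.5], [0, 0, 0, 0, 0, 0, 0.7], [0, 0, 0, 0, 0, 0, 0.8], [0, 0, 0, 0, 0, 0, 0.8]]]}}

```text
time: 11.95
tool_pos: [0.5661, -0.1285, 0.1235]
tool_rot: [0.002, 0.846, 0.533, 0.001]
contact_force: [0.1, 0.9, 1.4]
gripper_width: 0.898
```

```bash
python3 st.py
```

```text
t 11.95 tcp [ 0.5661 -0.1285  0.1235] F tool [ 0.83 -0.32 -1.37] rod in tool [-0.002  -0.0054  0.0355] w 0.898 torq [ 0.01  0.03 -0.02]
```

{"api": "carry_out", "payload": {"moves": [[[0, 0, 0, 0, 0, -0.3, 0.8], [0, 0, 0, 0, 0, -0.9, 0.8], [0, 0, 0, 0, 0, -0.9, 0.8], [0, 0, 0, 0, -0.6, -0.7, 0.8], [0, 0, 0, 0, -0.6, 0, 0.8], [0, 0, 0, 0, 0, 0, -1], [0, 0, 0, 0, 0, 0, -1]]]}}

```text
time: 12.53
tool_pos: [0.5214, -0.1072, 0.2355]
tool_rot: [0.001, 0.846, 0.533, 0.001]
contact_force: [0.3, 0.2, 0.5]
gripper_width: 0.638
```

```bash
python3 st.py
python3 - <<'E'
from h import *
shot("wrist","w10")
d=load("w10"); P=cloud(d).reshape(-1,3)
P=P[np.hypot(P[:,0]-.5605,P[:,1]+.128)<.034]
s=P[(P[:,2]>0.144)&(P[:,2]<.156)]; print("rim",(s.min(0)+s.max(0))/2,s.max(0)-s.min(0),s.mean(0),len(s))
shot("top","t1"); d=load("t1"); P=cloud(d).reshape(-1,3)
P=P[np.hypot(P[:,0]-.5605,P[:,1]+.128)<.034]
s=P[(P[:,2]>0.14)&(P[:,2]<.157)]; print("rim top",(s.min(0)+s.max(0))/2,s.max(0)-s.min(0),s.mean(0),len(s)) if len(s) else 0
E
```

```text
t 12.53 tcp [ 0.5214 -0.1072  0.2355] F tool [ 0.35  0.21 -0.49] rod in tool [-0.0019  0.0437  0.1476] w 0.638 torq [ 0.01 -0.03 -0.02]
rim [ 0.56023523 -0.12821417  0.14988611] [0.05659582 0.05633817 0.01169648] [ 0.56000982 -0.12809941  0.14792734] 6334
rim top [ 0.5646166  -0.13501837  0.14761249] [0.0474942  0.04003542 0.01513792] [ 0.56403565 -0.13529663  0.14657939] 368
```

View pics/w10.png

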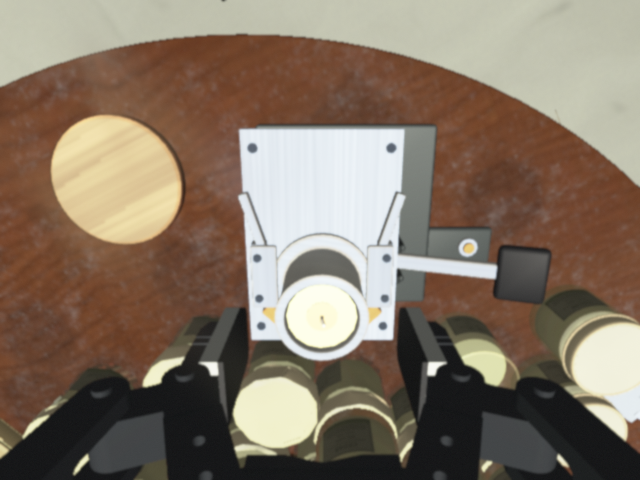

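{"api": "carry_out", "payload": {"moves": [[[0, 0, 0, 0.735, 0.22, 0, -1], [0, 0, 0, 0.735, 0.22, 0, -1], [0, 0, 0, 0.735, 0.22, 0, -1], [0, 0, 0, 0.735, 0.22, 0.6, -1], [0, 0, 0, 0.735, 0.22, 0.6, -1], [0, 0, 0, 0, 0, 0.8, -1], [0, 0, 0, 0, 0, 0, -1], [0, 0, 0, 0, 0, 0, -1]]]}}

```text
time: 13.3
tool_pos: [0.6226, 0.0064, 0.1501]
tool_rot: [-0.002, 0.846, 0.533, -0.003]
contact_force: [0.2, 0.2, -0.1]
gripper_width: 0.002
```

```bash
python3 st.py
python3 - <<'E'
from h import *
d=load("w10"); print("paddle",pw(d,522,274),onplane(d,522,274,.087))
shot("wrist","w11"); shot("side","s3")
b=cv2.imread("pics/s3.png")[230:380,200:360]
cv2.imwrite("pics/s3c.png",cv2.resize(b,None,fx=4,fy=4,interpolation=cv2.INTER_CUBIC)[:600])
E
```

```text
t 13.3 tcp [0.6226 0.0064 0.1501] F tool [0.24 0.08 0.08] rod in tool [-0.1479  0.0024  0.0625] w 0.002 torq [ 0.03 -0.03 -0.01]
paddle [0.62177922 0.00601012 0.08478236] [0.62048665 0.00539508 0.087     ]
```

View pics/w11.png

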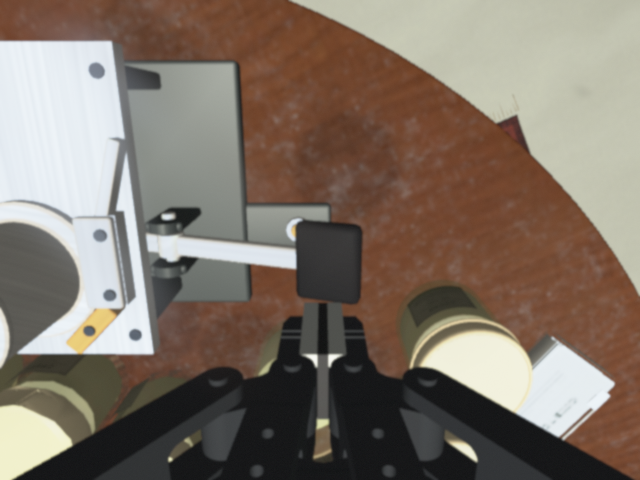

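View pics/s3c.png

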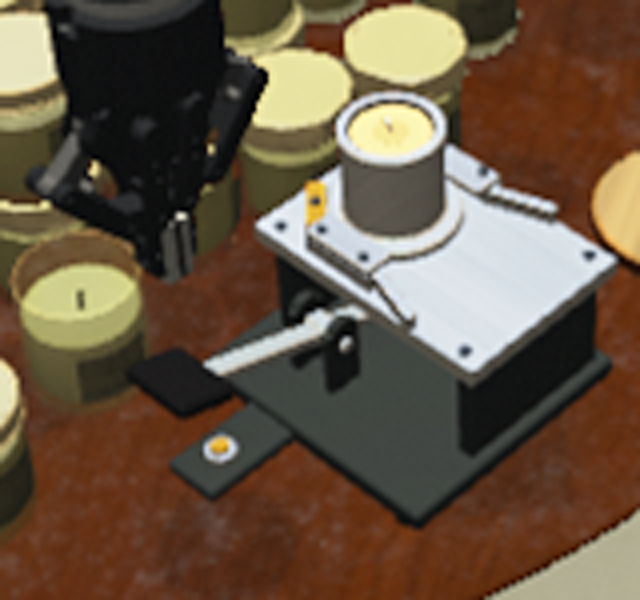

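{"api": "carry_out", "payload": {"moves": [[[0, 0, 0, 0, 0, 0.7, -1], [0, 0, 0, 0, 0, 0.5, -1], [0, 0, 0, 0, 0, 0.2, -1], [0, 0, 0, 0, 0, 0.12, -1], [0, 0, 0, 0, 0, 0.12, -1], [0, 0, 0, 0, 0, 0.12, -1], [0, 0, 0, 0, 0, 0, -1]]]}}

```text
time: 13.98
tool_pos: [0.6248, 0.006, 0.084]
tool_rot: [0.0, 0.846, 0.533, 0.001]
contact_force: [0.2, -1.4, 0.3]
gripper_width: -0.002
```

{"api": "carry_out", "payload": {"moves": [[[0, 0, 0, 0, 0, 0.12, -1], [0, 0, 0, 0, 0, 0.12, -1], [0, 0, 0, 0, 0, 0.12, -1], [0, 0, 0, 0, 0, 0.12, -1], [0, 0, 0, 0, 0, 0, -1]]]}}

```text
time: 14.4
tool_pos: [0.6243, 0.0064, 0.0634]
tool_rot: [-0.0, 0.846, 0.533, 0.0]
contact_force: [0.2, -0.5, -0.0]
gripper_width: -0.001
```

```bash
python3 st.py
python3 - <<'E'
from h import *
shot("wrist","w12"); shot("side","s4")
b=cv2.imread("pics/s4.png")[230:380,200:360]
cv2.imwrite("pics/s4c.png",cv2.resize(b,None,fx=4,fy=4,interpolation=cv2.INTER_CUBIC)[:600])
E
```

```text
t 14.4 tcp [0.6243 0.0064 0.0634] F tool [-0.34  0.33  0.04] rod in tool [-0.1488  0.0005 -0.0246] w -0.001 torq [-0.06  0.05 -0.02]
```

View pics/s4c.png

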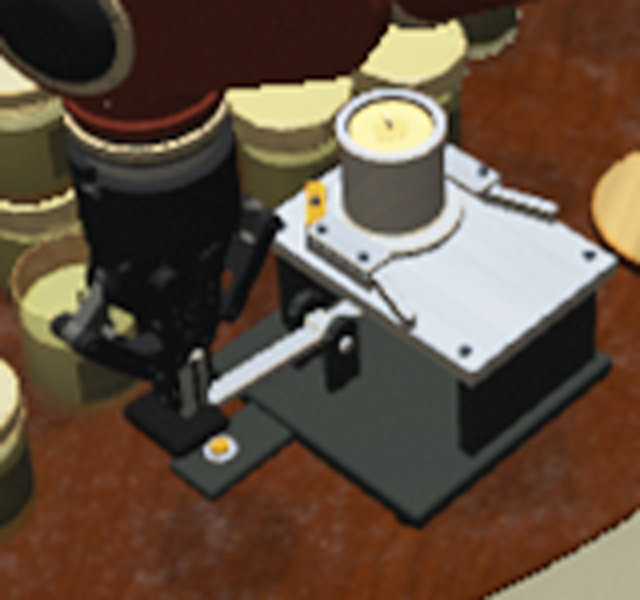

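{"api": "carry_out", "payload": {"moves": [[[0, 0, 0, 0, 0, 0.1, -1], [0, 0, 0, 0, 0, 0.1, -1], [0, 0, 0, 0, 0, 0.1, -1], [0, 0, 0, 0, 0, 0, -1]]]}}

```text
time: 14.83
tool_pos: [0.6244, 0.0065, 0.0515]
tool_rot: [0.0, 0.846, 0.533, 0.0]
contact_force: [0.2, -0.6, 0.3]
gripper_width: 0.004
```

{"api": "carry_out", "payload": {"moves": [[[0, 0, 0, 0, 0, 0.1, -1], [0, 0, 0, 0, 0, 0.1, -1], [0, 0, 0, 0, 0, 0.1, -1], [0, 0, 0, 0, 0, 0, -1]]]}}

```text
time: 15.17
tool_pos: [0.6234, 0.0059, 0.0384]
tool_rot: [-0.0, 0.846, 0.533, -0.001]
contact_force: [1.4, -0.6, 0.9]
gripper_width: -0.002
```

```bash
python3 st.py
```

```text
t 15.17 tcp [0.6234 0.0059 0.0384] F tool [ 0.12  1.53 -0.89] rod in tool [-0.148   0.001  -0.0494] w -0.002 torq [-0.03  0.08 -0.04]
```

Run:
```python
from h import *
shot("wrist","w13"); shot("side","s5")
b=cv2.imread("pics/s5.png")[230:380,200:360]
cv2.imwrite("pics/s5c.png",cv2.resize(b,None,fx=4,fy=4,interpolation=cv2.INTER_CUBIC)[:600])
```

```text
(no output)
```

View pics/s5c.png

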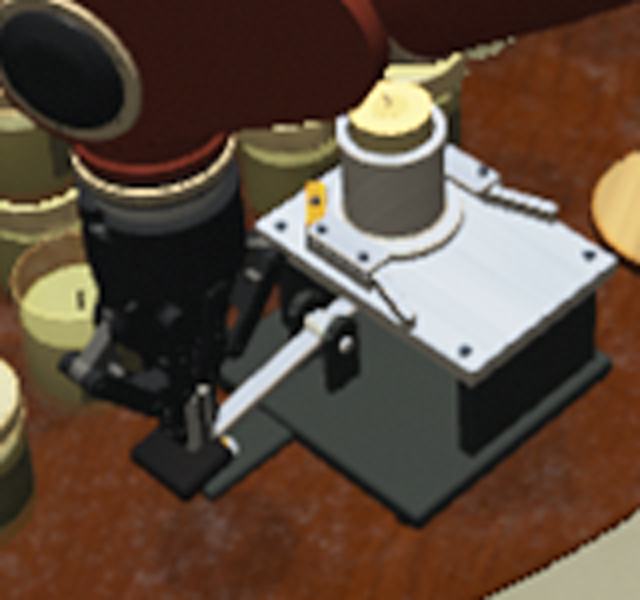

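View pics/w13.png

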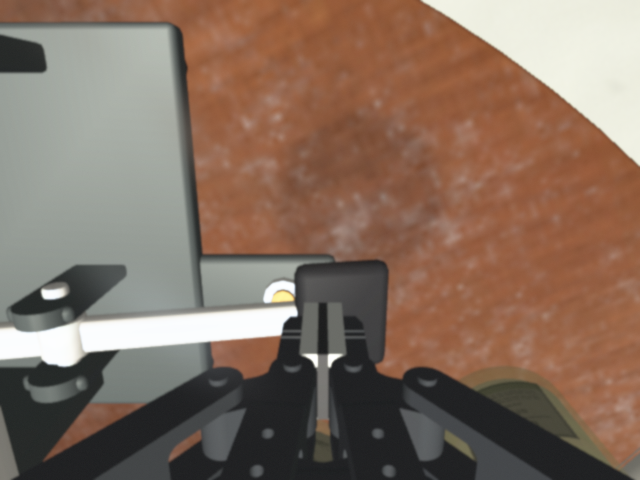

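{"api": "carry_out", "payload": {"moves": [[[0, 0, 0, 0.04, 0, 0.05, -1], [0, 0, 0, 0, 0, 0.05, -1], [0, 0, 0, 0, 0, 0.05, -1], [0, 0, 0, 0, 0, 0.05, -1], [0, 0, 0, 0, 0, 0, -1], [0, 0, 0, 0, 0, 0, -1]]]}}

```text
time: 15.77
tool_pos: [0.6248, 0.0078, 0.0318]
tool_rot: [-0.0, 0.846, 0.533, -0.0]
contact_force: [-0.2, -0.0, -0.7]
gripper_width: 0.003
```

{"api": "carry_out", "payload": {"moves": [[[0, 0, 0, 0, 0, 0.04, -1], [0, 0, 0, 0, 0, 0, -1], [0, 0, 0, 0, 0, 0, -1]]]}}

```text
time: 16.02
tool_pos: [0.6249, 0.0078, 0.0304]
tool_rot: [-0.0, 0.846, 0.533, -0.0]
contact_force: [-0.1, -0.7, -0.4]
gripper_width: -0.001
```

{"api": "carry_out", "payload": {"moves": [[[0, 0, 0, 0, 0, 0.04, -1], [0, 0, 0, 0, 0, 0, -1], [0, 0, 0, 0, 0, 0, -1]]]}}

```text
time: 16.27
tool_pos: [0.625, 0.0077, 0.0288]
tool_rot: [-0.0, 0.846, 0.533, 0.0]
contact_force: [0.3, 0.1, 0.4]
gripper_width: 0.005
```

{"api": "carry_out", "payload": {"moves": [[[0, 0, 0, 0, 0, 0.04, -1], [0, 0, 0, 0, 0, 0, -1], [0, 0, 0, 0, 0, 0, -1]]]}}

```text
time: 16.52
tool_pos: [0.6251, 0.0077, 0.0276]
tool_rot: [0.0, 0.846, 0.533, 0.0]
contact_force: [-1.1, -0.7, 3.1]
gripper_width: 0.002
```

{"api": "carry_out", "payload": {"moves": [[[0, 0, 0, 0, 0, 0.03, -1], [0, 0, 0, 0, 0, 0, -1], [0, 0, 0, 0, 0, 0, -1]]]}}

```text
time: 16.77
tool_pos: [0.6252, 0.0076, 0.0272]
tool_rot: [0.0, 0.846, 0.533, -0.0]
contact_force: [-2.5, -0.8, 6.8]
gripper_width: 0.0
```

{"api": "carry_out", "payload": {"moves": [[[0, 0, 0, 0, 0, 0.02, -1], [0, 0, 0, 0, 0, 0, -1], [0, 0, 0, 0, 0, 0, -1]]]}}

```text
time: 17.02
tool_pos: [0.6253, 0.0075, 0.0271]
tool_rot: [0.0, 0.846, 0.533, -0.0]
contact_force: [-4.6, -0.5, 10.4]
gripper_width: 0.002
```

{"api": "carry_out", "payload": {"moves": [[[0, 0, 0, 0, 0, 0.005, -1], [0, 0, 0, 0, 0, 0, -1], [0, 0, 0, 0, 0, 0, -1], [0, 0, 0, 0, 0, 0, -1]]]}}

```text
time: 17.35
tool_pos: [0.6253, 0.0075, 0.027]
tool_rot: [0.0, 0.846, 0.533, -0.0]
contact_force: [-4.7, -0.3, 10.7]
gripper_width: -0.001
```

```bash
python3 st.py;  python3 - <<'E'
from h import *
shot("top","t2"); d=load("t2")
b=cv2.imread("pics/t2.png")[180:330,150:350]
cv2.imwrite("pics/t2c.png",cv2.resize(b,None,fx=4,fy=4,interpolation=cv2.INTER_CUBIC)[:600])
shot("side","s6")
for n in ("t2","s6"):
    P=cloud(load(n)).reshape(-1,3); P=P[np.hypot(P[:,0]-.5605,P[:,1]+.128)<.034]
    s=P[(P[:,2]>0.158)&(P[:,2]<.2)]; print(n,len(s)); 
    if len(s): print((s.min(0)+s.max(0))/2,s.max(0)-s.min(0),np.percentile(s[:,2],[10,50,90]))
b=cv2.imread("pics/s6.png")[230:380,200:360]
cv2.imwrite("pics/s6c.png",cv2.resize(b,None,fx=4,fy=4,interpolation=cv2.INTER_CUBIC)[:600])
E
```

```text
t 17.35 tcp [0.6253 0.0075 0.027 ] F tool [ -2.3   -4.17 -10.69] rod in tool [-1.503e-01  1.000e-04 -6.090e-02] w -0.001 torq [ 0.8  -0.53  0.05]
t2 393
[ 0.55948703 -0.12740307  0.16807387] [0.04042517 0.040575   0.02007172] [0.16553917 0.1689887  0.17199394]
s6 201
[ 0.55626062 -0.1183572   0.16650404] [0.0347182  0.03677195 0.01655758] [0.16059595 0.1679153  0.1702371 ]
```

View pics/s6c.png

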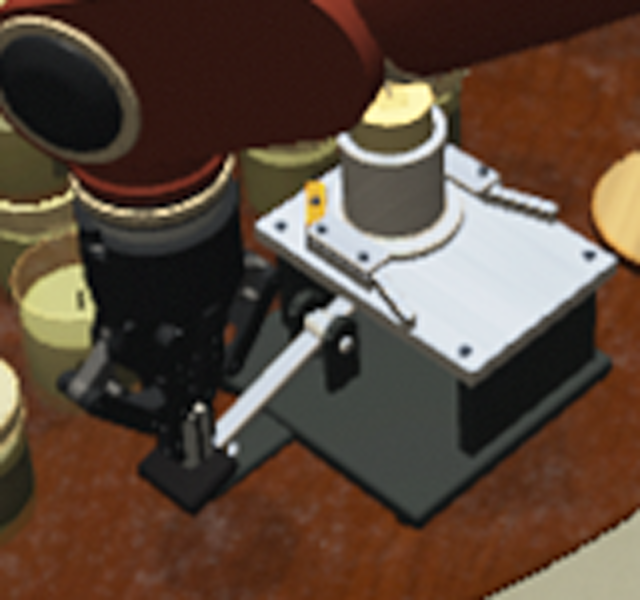

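View pics/t2c.png

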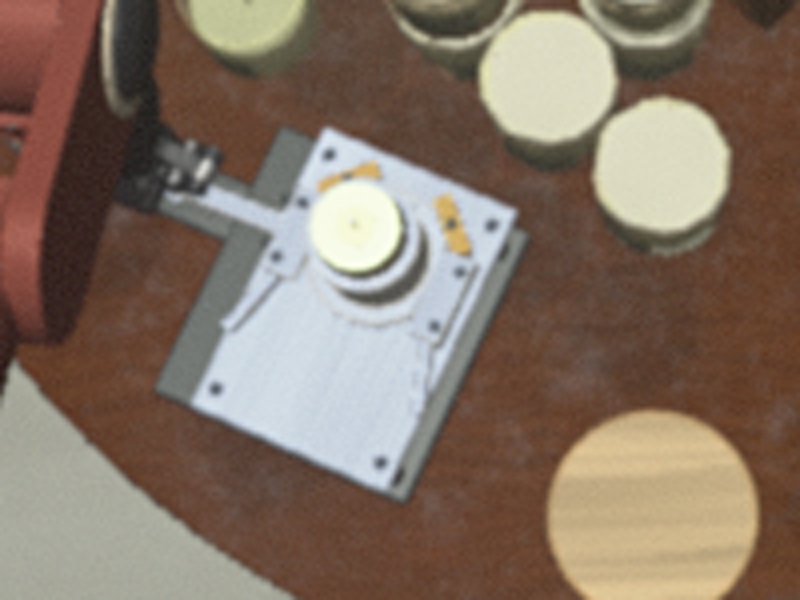

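{"api": "carry_out", "payload": {"moves": [[[0, 0, 0, 0, 0, -0.3, -1], [0, 0, 0, 0, 0, -0.9, -1], [0, 0, 0, 0, 0, -0.9, -1], [0, 0, 0, 0, 0, -0.9, -1], [0, 0, 0, 0, 0, -0.9, -1], [0, 0, 0, 0, 0, -0.9, 1], [0, 0, 0, -0.7, 0, -0.5, 1], [0, 0, 0, -0.9, 0, 0, 1]]]}}

```text
time: 18.12
tool_pos: [0.6005, -0.0494, 0.2448]
tool_rot: [0.004, 0.845, 0.535, 0.005]
contact_force: [0.3, -1.7, 1.0]
gripper_width: 0.42
```

{"api": "carry_out", "payload": {"moves": [[[0, 0, 0, -0.9, 0, 0, 1], [0, 0, 0, -0.9, 0, 0, 1], [0, 0, 0, -0.35, 0, 0, 1], [0, 0, 0, 0, 0, 0, 1], [0, 0, 0, 0, 0, 0, 1], [0, 0, 0, 0, 0, 0, 1]]]}}

```text
time: 18.62
tool_pos: [0.5606, -0.1267, 0.237]
tool_rot: [-0.0, 0.846, 0.533, 0.0]
contact_force: [0.4, -0.6, -0.4]
gripper_width: 1.005
```

```bash
python3 st.py;  python3 - <<'E'
from h import *
shot("wrist","w14")
P=cloud(load("w14")).reshape(-1,3); P=P[np.hypot(P[:,0]-.5602,P[:,1]+.128)<.034]
s=P[(P[:,2]>0.163)&(P[:,2]<.18)]; print(len(s),(s.min(0)+s.max(0))/2,s.max(0)-s.min(0),np.percentile(s[:,2],[10,50,90]))
s=P[(P[:,2]>0.144)&(P[:,2]<.156)]; print("rim",(s.min(0)+s.max(0))/2,s.max(0)-s.min(0))
T=pose(); print(T[:3,:3].T@(np.array([.5602,-.128,.169])-T[:3,3]))
E
```

```text
t 18.62 tcp [ 0.5606 -0.1267  0.237 ] F tool [-0.38  0.59  0.44] rod in tool [-0.0013  0.0005  0.149 ] w 1.005 torq [-0.04 -0.   -0.03]
4906 [ 0.55985739 -0.12796935  0.17081487] [0.04229593 0.04226118 0.01560163] [0.16856262 0.16946352 0.17030321]
rim [ 0.55950622 -0.12811636  0.14996771] [0.0550947  0.05628858 0.01186272]
[-0.00162158  0.00024777  0.06794922]
```

View pics/w14.png

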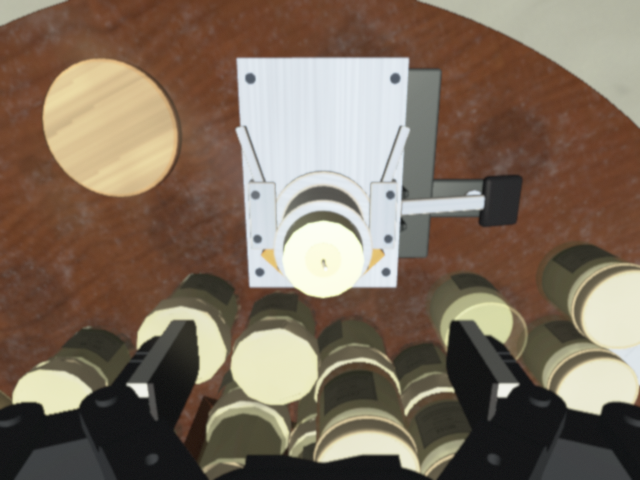

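{"api": "carry_out", "payload": {"moves": [[[0, 0, 0, 0, 0, 0.7, 0.5], [0, 0, 0, 0, 0, 0.7, 0.3], [0, 0, 0, 0, 0, 0.5, 0.3], [0, 0, 0, 0, 0, 0, 0.3], [0, 0, 0, 0, 0, 0, 0.3], [0, 0, 0, 0, 0, 0, 0.3]]]}}

```text
time: 19.17
tool_pos: [0.5613, -0.1271, 0.1626]
tool_rot: [0.001, 0.846, 0.534, 0.001]
contact_force: [0.5, -0.5, 0.0]
gripper_width: 0.651
```

```bash
python3 st.py;  python3 - <<'E'
from h import *
shot("side","s7"); shot("wrist","w15")
b=cv2.imread("pics/s7.png")[200:350,240:400]
cv2.imwrite("pics/s7c.png",cv2.resize(b,None,fx=4,fy=4,interpolation=cv2.INTER_CUBIC)[:600])
E
```

```text
t 19.17 tcp [ 0.5613 -0.1271  0.1626] F tool [-0.22  0.71 -0.01] rod in tool [-0.0012 -0.0005  0.0746] w 0.651 torq [ 0.03  0.01 -0.03]
```

View pics/s7c.png

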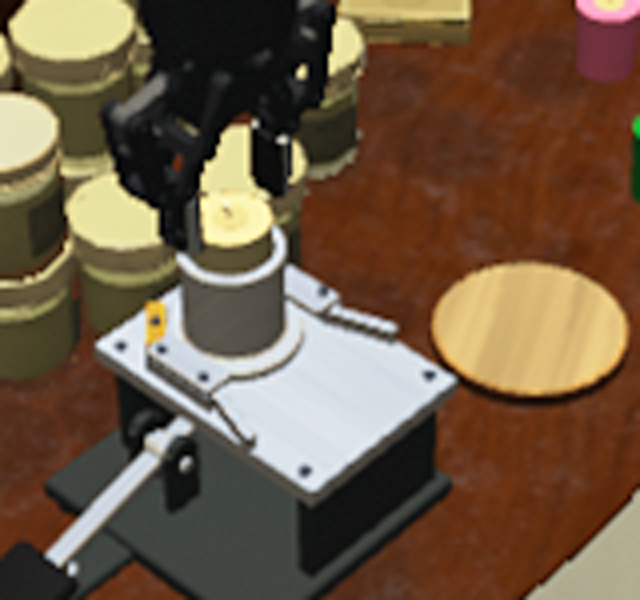

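View pics/w15.png

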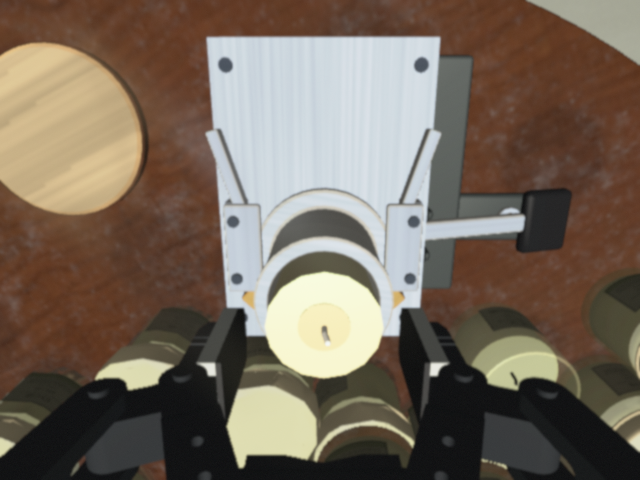

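{"api": "carry_out", "payload": {"moves": [[[0, 0, 0, 0, 0, 0.15, 0.2], [0, 0, 0, 0, 0, 0.07, 0.2], [0, 0, 0, 0, 0, 0, 0.2], [0, 0, 0, 0, 0, 0, 0.2]]]}}

```text
time: 19.6
tool_pos: [0.56, -0.1276, 0.1521]
tool_rot: [-0.0, 0.846, 0.533, -0.0]
contact_force: [0.1, -0.3, -0.1]
gripper_width: 0.601
```

{"api": "carry_out", "payload": {"moves": [[[0, 0, 0, 0, 0, 0, 0.1], [0, 0, 0, 0, 0, 0, 0], [0, 0, 0, 0, 0, 0, -1], [0, 0, 0, 0, 0, 0, -1], [0, 0, 0, 0, 0, 0, -1], [0, 0, 0, 0, 0, 0, -1]]]}}

```text
time: 20.1
tool_pos: [0.5604, -0.1276, 0.1527]
tool_rot: [0.0, 0.846, 0.533, 0.0]
contact_force: [-0.4, -0.5, 1.2]
gripper_width: 0.467
```

```bash
python3 st.py;  python3 - <<'E'
from h import *
shot("side","s8"); shot("wrist","w16")
b=cv2.imread("pics/s8.png")[200:350,240:400]
cv2.imwrite("pics/s8c.png",cv2.resize(b,None,fx=4,fy=4,interpolation=cv2.INTER_CUBIC)[:600])
E
```

```text
t 20.1 tcp [ 0.5604 -0.1276  0.1527] F tool [-0.64 -0.08 -1.19] rod in tool [-0.0003  0.0002  0.0647] w 0.467 torq [ 0.07  0.   -0.06]
```

View pics/s8c.png

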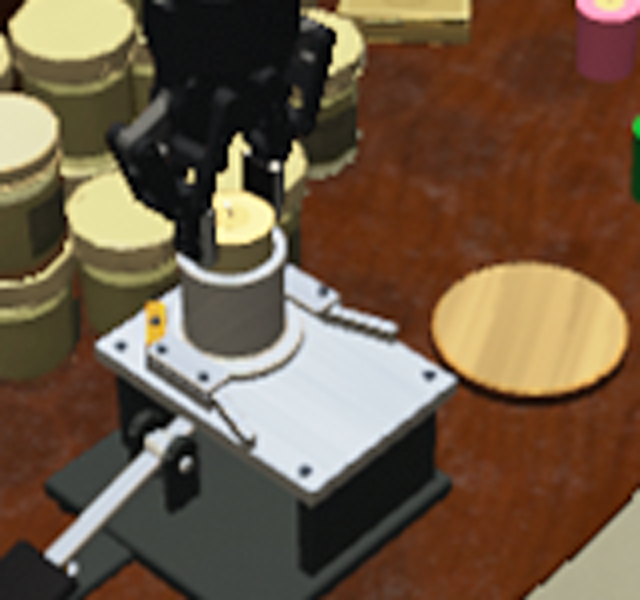

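View pics/w16.png

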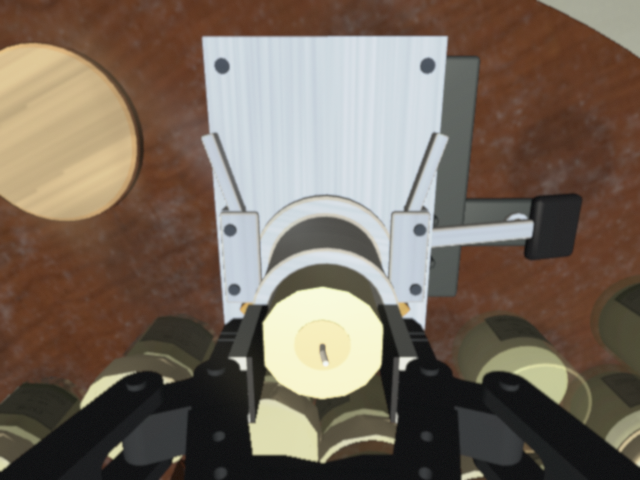

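{"api": "carry_out", "payload": {"moves": [[[0, 0, 0, 0, 0, -0.15, -1], [0, 0, 0, 0, 0, -0.3, -1], [0, 0, 0, 0, 0, -0.4, -1], [0, 0, 0, 0, 0, -0.4, -1], [0, 0, 0, 0, 0, -0.4, -1], [0, 0, 0, 0, 0, -0.15, -1], [0, 0, 0, 0, 0, 0, -1], [0, 0, 0, 0, 0, 0, -1]]]}}

```text
time: 20.87
tool_pos: [0.5602, -0.1276, 0.2245]
tool_rot: [0.0, 0.846, 0.533, 0.0]
contact_force: [0.6, 0.1, -0.3]
gripper_width: 0.462
```

```bash
python3 st.py;  python3 - <<'E'
from h import *
shot("side","s9"); shot("wrist","w17")
b=cv2.imread("pics/s9.png")[170:320,240:400]
cv2.imwrite("pics/s9c.png",cv2.resize(b,None,fx=4,fy=4,interpolation=cv2.INTER_CUBIC)[:600])
d=load("w17"); T=pose()
P=cloud(d)[280:400,255:395].reshape(-1,3); Q=(P-T[:3,3])@T[:3,:3]
s=Q[(Q[:,2]<-0.005)&(Q[:,2]>-.03)]; print("top in tool",np.percentile(s,[2,50,98],axis=0))
E
```

```text
t 20.87 tcp [ 0.5602 -0.1276  0.2245] F tool [0.36 0.51 0.26] rod in tool [-0.0002  0.0003  0.1365] w 0.462 torq [-0.02 -0.01  0.  ]
top in tool [[-0.02144171 -0.02034201 -0.02700605]
 [-0.00140583 -0.00354702 -0.01689357]
 [ 0.01921635  0.01814421 -0.00797597]]
```

View pics/s9c.png

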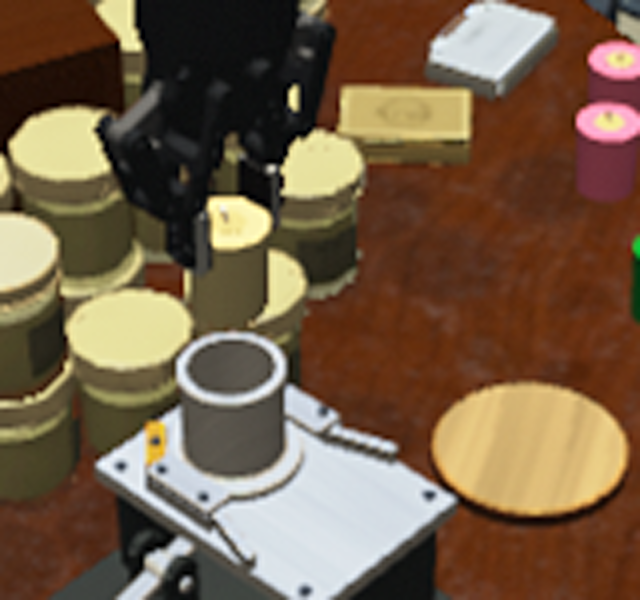

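View pics/w17.png

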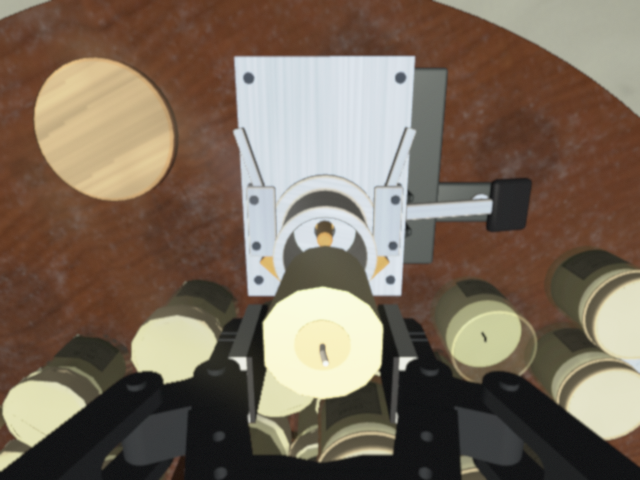

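{"api": "carry_out", "payload": {"moves": [[[0, 0, 0, -0.88, -0.28, 0, -1], [0, 0, 0, -0.88, -0.28, 0, -1], [0, 0, 0, -0.88, -0.28, 0, -1], [0, 0, 0, -0.88, -0.28, 0, -1], [0, 0, 0, -0.88, -0.28, 0, -1], [0, 0, 0, 0, 0, 0.8, -1], [0, 0, 0, 0, 0, 0.8, -1], [0, 0, 0, 0, 0, 0.8, -1]]]}}

```text
time: 21.63
tool_pos: [0.4329, -0.2627, 0.1267]
tool_rot: [0.0, 0.847, 0.532, 0.0]
contact_force: [-0.1, 1.0, -0.5]
gripper_width: 0.462
```

{"api": "carry_out", "payload": {"moves": [[[0, 0, 0, 0, 0, 0.8, -1], [0, 0, 0, 0, 0, 0.6, -1], [0, 0, 0, 0, 0, 0.2, -1], [0, 0, 0, 0, 0, 0, -1], [0, 0, 0, 0, 0, 0, -1], [0, 0, 0, 0, 0, 0, -1]]]}}

```text
time: 22.13
tool_pos: [0.4349, -0.2631, 0.0663]
tool_rot: [0.002, 0.846, 0.533, 0.0]
contact_force: [-0.4, -0.8, -1.0]
gripper_width: 0.461
```

```bash
python3 st.py;  python3 - <<'E'
from h import *
shot("wrist","w18"); shot("side","s10")
b=cv2.imread("pics/s10.png")[200:350,300:460]
cv2.imwrite("pics/s10c.png",cv2.resize(b,None,fx=4,fy=4,interpolation=cv2.INTER_CUBIC)[:600])
E
```

```text
t 22.13 tcp [ 0.4349 -0.2631  0.0663] F tool [-0.9  -0.02  0.96] rod in tool [ 0.176   0.055  -0.0217] w 0.461 torq [-0.04  0.02  0.03]
```

View pics/s10c.png

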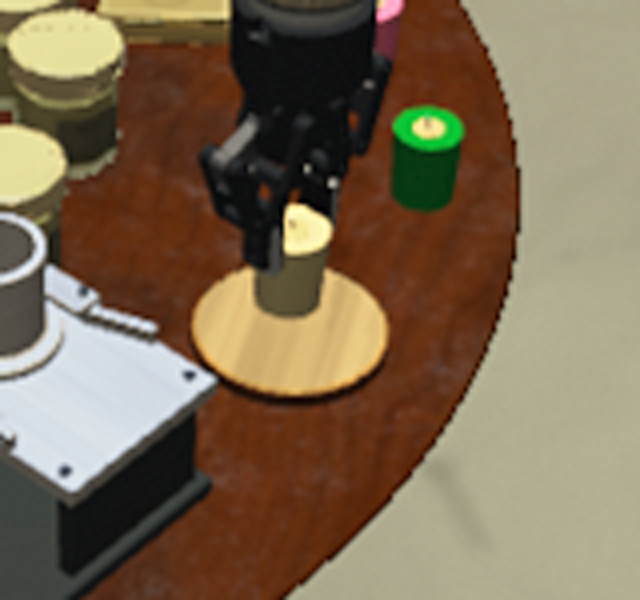

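View pics/w18.png

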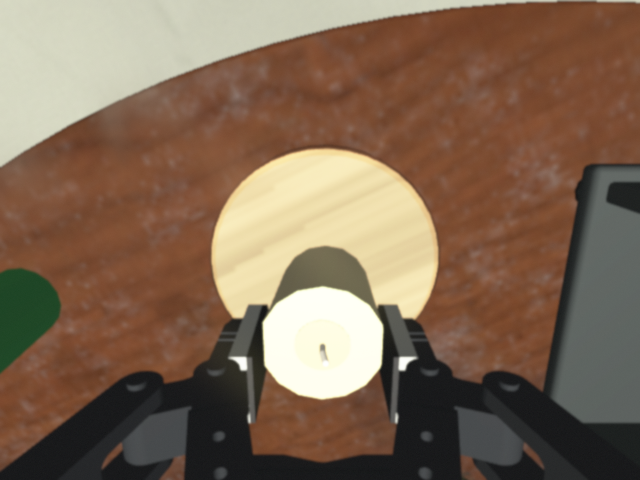

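{"api": "carry_out", "payload": {"moves": [[[0, 0, 0, 0, 0, 0.25, -1], [0, 0, 0, 0, 0, 0.12, -1], [0, 0, 0, 0, 0, 0.05, -1], [0, 0, 0, 0, 0, 0, -1], [0, 0, 0, 0, 0, 0, -1], [0, 0, 0, 0, 0, 0, -1]]]}}

```text
time: 22.73
tool_pos: [0.4341, -0.2623, 0.0482]
tool_rot: [0.0, 0.846, 0.533, 0.0]
contact_force: [-0.8, 0.9, 5.0]
gripper_width: 0.464
```

{"api": "carry_out", "payload": {"moves": [[[0, 0, 0, 0, 0, 0.04, -1], [0, 0, 0, 0, 0, 0, -1], [0, 0, 0, 0, 0, 0, -1]]]}}

```text
time: 22.98
tool_pos: [0.4346, -0.2625, 0.0482]
tool_rot: [0.0, 0.846, 0.533, 0.0]
contact_force: [-4.2, 4.2, 14.2]
gripper_width: 0.463
```

{"api": "carry_out", "payload": {"moves": [[[0, 0, 0, 0, 0, -0.06, -1], [0, 0, 0, 0, 0, -0.005, -1], [0, 0, 0, 0, 0, 0, -1]]]}}

```text
time: 23.23
tool_pos: [0.4337, -0.2621, 0.0483]
tool_rot: [0.0, 0.846, 0.533, -0.0]
contact_force: [0.1, 0.2, 2.4]
gripper_width: 0.46
```

{"api": "carry_out", "payload": {"moves": [[[0, 0, 0, 0, 0, 0, 0], [0, 0, 0, 0, 0, 0, 0.2], [0, 0, 0, 0, 0, 0, 0.6], [0, 0, 0, 0, 0, 0, 0.8], [0, 0, 0, 0, 0, 0, 0.8]]]}}

```text
time: 23.65
tool_pos: [0.4337, -0.2621, 0.0484]
tool_rot: [-0.0, 0.846, 0.533, -0.0]
contact_force: [0.6, 0.4, -0.1]
gripper_width: 0.898
```

{"api": "carry_out", "payload": {"moves": [[[0, 0, 0, 0, 0, -0.4, 0.8], [0, 0, 0, 0, 0, -0.9, 0.8], [0, 0, 0, 0, 0, -0.9, 0.8], [0, 0, 0, 0, 0, -0.9, 0.8], [0, 0, 0, 0, 0, -0.6, 0.8], [0, 0, 0, 0, 0, 0, 0.8], [0, 0, 0, 0, 0, 0, 0.8], [0, 0, 0, 0, 0, 0, 0.8]]]}}

```text
time: 24.32
tool_pos: [0.4333, -0.2618, 0.1955]
tool_rot: [-0.001, 0.846, 0.533, -0.0]
contact_force: [0.3, 0.5, -0.7]
gripper_width: 0.9
```

```bash
python3 st.py;  python3 - <<'E'
from h import *
shot("wrist","w19"); shot("side","s11"); shot("top","t3")
b=cv2.imread("pics/s11.png")[180:330,250:450]
cv2.imwrite("pics/s11c.png",cv2.resize(b,None,fx=4,fy=4,interpolation=cv2.INTER_CUBIC)[:600])
for n in ("w19","t3"):
    P=cloud(load(n)).reshape(-1,3)
    q=P[np.hypot(P[:,0]-.432,P[:,1]+.262)<.05]; s=q[(q[:,2]>.055)&(q[:,2]<.075)]
    if len(s): print(n,"candle top",(s.min(0)+s.max(0))/2,s.max(0)-s.min(0),np.median(s,0))
    q=P[np.hypot(P[:,0]-.5605,P[:,1]+.128)<.034]; s=q[(q[:,2]>.145)&(q[:,2]<.156)]
    if len(s): print(n,"rim",(s.min(0)+s.max(0))/2,s.max(0)-s.min(0))
E
```

```text
t 24.32 tcp [ 0.4333 -0.2618  0.1955] F tool [0.56 0.09 0.67] rod in tool [0.1756 0.0571 0.1075] w 0.9 torq [ 0.02 -0.03  0.02]
w19 candle top [ 0.43348551 -0.26226383  0.0643526 ] [0.04250655 0.04185704 0.01833573] [ 0.43246546 -0.26168681  0.06437852]
w19 rim [ 0.55457696 -0.14514544  0.14848876] [0.04424462 0.02317666 0.00696735]
t3 rim [ 0.56013529 -0.12743881  0.15056524] [0.05695744 0.05510131 0.0108353 ]
```

View pics/s11c.png

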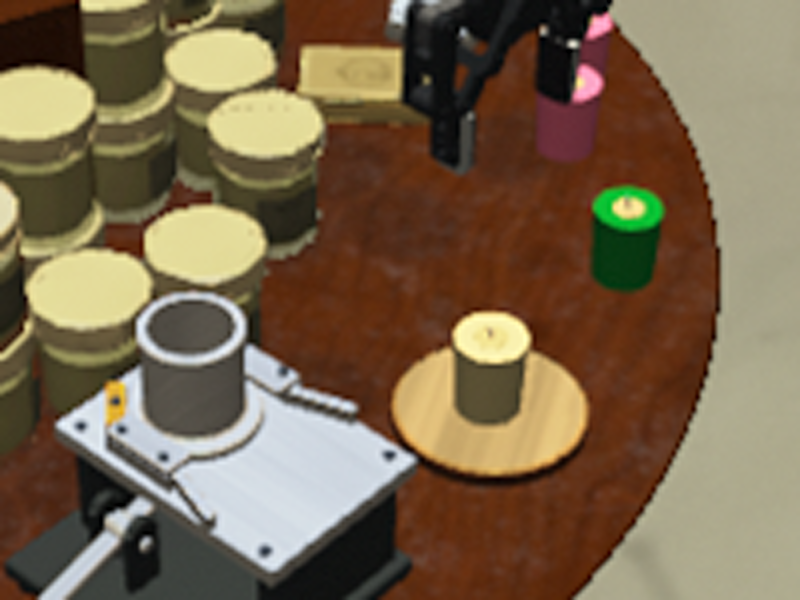

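View pics/w19.png

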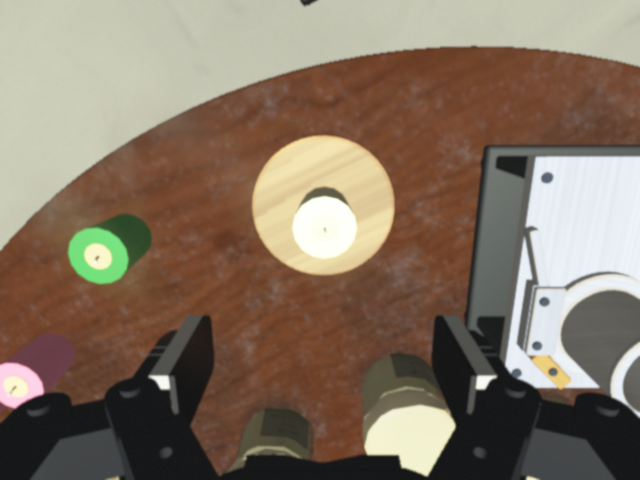

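View pics/t3.png

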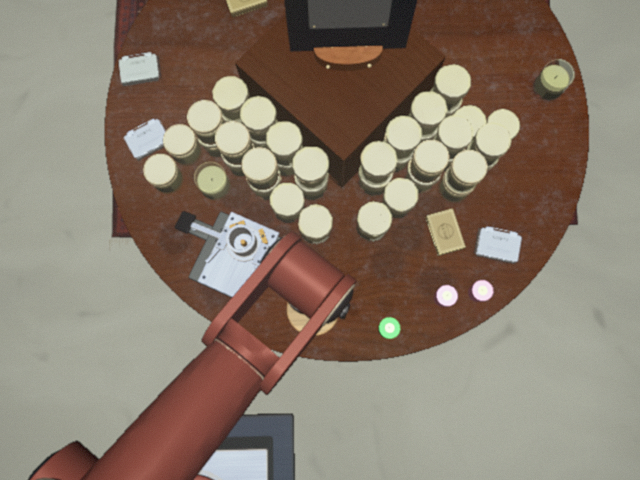

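The last views show the candle upright near the middle of the board, at w19 (325,225). The mould is still home in the stand, the other goods haven't moved, and the gripper is clear. I'll hand it in.

```bash
python3 -c "
from h import *
print(state()['joint_vel'].round(3)); print(ticket.job_done())"
```

```text
[ 0.001  0.001 -0.005 -0.001  0.002  0.   ]
the job is handed in; nothing more can be done
None
```

The candle is standing upright on the round board and the mould is still home in the stand. I handed the job in at about 24 s; it reports no verdict, so the figures below are my own measurements.

- **Mould:** I stood it on the nest floor, slid it under the lips and pressed it against the V-stop with about 9 N. I then shifted it sideways until both faces resisted, which showed it was seated.
- **Lever:** I pressed the paddle down until it met its stop, with the fingertips at 27 mm, and held it there at about 10.5 N. The candle's top then stood about 19 mm above the rim. I never caught the 4 to 8 N of the stuck stretch, because I only read the force at the end of each move, but the pictures show the candle rose.
- **Placing:** I lifted the candle out and set it on the board. For a moment the downward push there reached 14 N, and I eased off before letting go.
- **Last checks:** The candle's centre is about 1 mm from the board's and its top is 50 mm above the board. The mould's axis is within about 1 mm of the rod's by the top camera. The wrist camera saw only part of the rim in the last picture, so its reading there doesn't count. By eye, the tester, jars and tins are where they were, and the gripper touches nothing.

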